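# Set up the counter's labelling station from a stack of parts

## Task

Take the stack on the counter apart to set up the labelling station: stand the cream jar upright in its round nest, put the take-up core on the rewinder's keyed shaft, turned so that it drops fully home, and put the label roll over the unwinder's plain spindle down onto its foot. Then lay the steel brake weight flat and centred on top of the label roll. Do not tip the jar over, and leave the amber bottle, the pen pot and the carton standing where they are.

Things in the scene. Friction and masses are not known exactly. Their poses are not given: they have to be found in the camera images.
- jar_c (a point): Cream jar, top of the stack: round, white body with a flat aluminium lid, 38 mm diameter, 44 mm high, about 0.12 kg. Point at its centre, 22 mm above its underside; z up.
- core_c (a point): Take-up core, under the jar: grey plastic tube, outer diameter 50, height 44, bore 24 mm right through. A 10 mm wide keyway runs from the bore out to 20 mm from the axis over the full height; outside, in the same direction, a tab 8 mm wide stands out to 32 mm from the axis. Point on the axis at half height (22 mm); x points to keyway and tab, z up. 0.06 kg. Grip across y, clear of the tab.
- roll_c (a point): Label roll, third in the stack, under the core: white paper wound on a cardboard tube, outer diameter 66 mm, bore 40 mm, 44 mm high, about 0.15 kg. Point on the axis at half height, 22 mm above its underside; z along the bore, up.
- weight_c (a point): Brake weight, bottom of the stack, its two ends showing beyond the roll: plain steel block 110 mm long (its x) by 40 mm wide (its y) by 22 mm high, about 0.6 kg. Point at its centre, 11 mm above its underside; lies on the counter.
- nest: Jar nest, fixed: low white round dish, foot 84 mm in diameter, 4 mm thick, with a ring wall of inner diameter 54, outer 64 mm, its rim 11 mm and its inner floor 4 mm above the counter. Origin at the centre of its underside, at counter level; z up. A jar standing in it has its centre 26 mm above the origin.
- rewinder: Rewinder, fixed: grey housing 104 (x) by 84 mm, black disc on top at height 25 mm, upright steel shaft of 17 mm diameter, tapered tip, to height 61 mm. A key 5 mm wide on the shaft's +x side reaches 17 mm from the axis, up to height 47 mm. Origin on the axis at counter level; x points to the key. Core fully home: centre 47 mm above origin; it passes the key only if turned right within 8 degrees.
- unwinder: Unwinder, fixed: round dark steel foot 92 mm in diameter, 10 mm thick, with a plain round steel spindle of 24 mm diameter, no key, tapered tip, to height 46 mm. Origin on the spindle's axis at counter level, z up. A roll that is home rests on the foot, its centre 32 mm above the origin and its top 54 mm; the weight lying on that roll has its centre 65 mm above the origin.
- bottle: Bystander: amber bottle with black cap, 52 mm diameter, 136 mm high, loose. Origin at the centre of its underside.
- penpot: Bystander: terracotta pen pot with pens, 70 mm diameter, about 130 mm high with the pens, loose. Origin at the centre of its underside.
- carton: Bystander: upright cardboard carton 60 x 50 mm, 105 mm high, loose. Origin at the centre of its underside.
There are look-alikes about, which are no part of the job. Leave any blue, pink or red look-alike of the part that bears jar_c alone.

How it is judged (in metres and radians):
At the end, for the whole second after the job is handed in: Jar in nest (centre within 10 mm, height 4 mm), core home on keyed shaft (8 mm sideways, 5 mm height), roll down on unwinder foot (11 mm, 5 mm), weight on the roll (centre within 16 mm of the roll's axis, height 5 mm); all upright or flat within 0.1 rad, released, at rest (horizontal distance between jar_c and nest below 0.01 m and z of jar_c in the frame of nest between 0.022 and 0.03 m and angle between each of jar_c, core_c, roll_c, weight_c's own z axis and vertical below 0.1 rad and horizontal distance between core_c and rewinder below 0.008 m and z of core_c in the frame of rewinder between 0.042 and 0.052 m and horizontal distance between roll_c and unwinder below 0.011 m and z of roll_c in the frame of unwinder between 0.027 and 0.037 m and horizontal distance between weight_c and roll_c below 0.016 m and z of weight_c in the frame of unwinder between 0.06 and 0.07 m and linear speed of each of jar, core, roll, weight below 0.02 m/s); the robot touches nothing.
It fails at once if the jar is tipped over (angle between jar_c's own z axis and vertical above 0.6 rad).
It fails at once if the amber bottle is shoved or knocked over (distance of bottle from where it was at the start of the episode above 0.03 m or angle between bottle's own z axis and vertical above 0.35 rad).
It fails at once if the pen pot is shoved or knocked over (distance of penpot from where it was at the start of the episode above 0.03 m or angle between penpot's own z axis and vertical above 0.35 rad).
It fails at once if the cardboard carton is shoved or knocked over (distance of carton from where it was at the start of the episode above 0.03 m or angle between carton's own z axis and vertical above 0.35 rad).
It also fails if it takes over 134 s, if anything falls off the work surface, if the arm or the gripper's body presses on something with over 40 N, if the wrist force passes 120 N, or if a joint passes its speed limit or range.

## Robot

A 6-joint arm with a two-finger parallel gripper is mounted at the origin on the work surface. World frame = base frame: x ahead of the robot, y to its left, z up, the work surface at z = 0. Lengths are in m, angles in degrees, forces in N, time in s.
With the tool pointing down it reaches from about 0.3 to 0.75 m from the base axis. Payload 8.5 kg.
Tool frame: the origin (TCP) lies midway between the tips of the shut fingers; the grasp point (between the pads) lies env.tcp_to_grasp behind it (env.tcp_to_grasp is the distance from the TCP to the grasp point, in m); z points along the fingers, y is the direction in which the jaws open and shut (so a half turn about z gives the same grasp; the last joint's range is limited). The gripper opens to 85 mm and grips with 20 to 120 N. Pads are 22 mm wide; open, the fingers measure 114 mm over their backs; the gripper's body (76 mm by 85 mm) begins 54 mm behind the grasp point. The pads swing forward as they close: fully open they stand 13 mm farther back than shut.
Start: joints at [-79.716, 21.807, 74.336, -0, 83.858, -12.336], TCP at [0.212, -0.508, 0.231] pointing down, gripper open.
Joint ranges: [-178.18, 178.18], [-50.72, 133.34], [12.68, 142.11], [-81.47, 261.47], [9.98, 163.14], [-165.26, 165.26]. Speed limits (degrees/s): [136.94, 136.94, 180, 180, 180, 180].

## Interface

Orientations are given as a 3x3 rotation matrix whose columns are the frame's x, y, z axes.
In Python, from rig import readout, imaging, job, env gives the robot as it stands.
- The arm moves only by the tool move_arm, never from a script. Its argument "motion" is a list of rows, each a list of 3 entries, a list of its own where there are three numbers: the shift along the tool's x, y, z normalised to -1 to 1, where 1 is 0.02 m, then the turn, a rotation vector about the tool's x, y, z normalised to -1 to 1, where 1 is 120 degrees, then the gripper command: -1 is shut, 1 is fully open, values between are in proportion. In form: [[[tx, ty, tz], [rx, ry, rz], claw], ...]. A call has 1 to 12 rows; each row shifts and turns the pose as measured when the row begins, along the tool's axes as they then stand; what a row does not reach is not made up. A row lasts 1/12 s, in which the tool goes at most 41.7 mm and 7.16 degrees, less where a joint would pass 70% of its speed; a pose out of reach is approached as far as the arm can. A call with a number of a shift or a turn outside -1 to 1 is refused whole. A call with a gripper value outside its range is refused whole. The fingers move at their own pace and stop on an object; "squeeze" is the grip in N (left out, the last holds). Time passes only in rows, so rows that do not move let the fingers close. It gives the time, the measured TCP pose, the force and the opening at its end, in the units of the state.
- readout.observe(): the state, without advancing time (a new reading comes with each control period).
- imaging.get_image(name): name is "scene" or "side" or "wrist"; returns a dict with "img" (480x640x3 uint8, blue, green, red), "fov_y" (degrees; the focal length in pixels is half the picture's height over the tangent of half this angle, whatever the lens; pixels are square), "cx", "cy" (the principal point, pixels), "eye" and "orientation" of the camera in the world. Camera axes: x right, y up, looking along -z (the intrinsics and any distortion apply to the point x, -y, -z); pixel columns grow to the right and rows downward; lengths in m; the calibration is good to about 2 mm. The wrist camera is an equidistant fisheye: a pixel r from the principal point sees the ray r / f radians off the axis. A picture is of the moment at which its call begins. There is no depth.
- job.close_job(): hands the job in, once; it reports no verdict.
The state is a dict: "time_s": time; "q": joint angles; "qvel": joint speeds; "joint_efforts": joint torques, N m; "position": TCP position; "tool_rot": TCP orientation; "ft_force": force on the tool from outside, world axes, zero at the start; "wrist_torque": the same for the moment, N m; "grip_width": finger opening in m.
Only numpy, scipy, OpenCV 4.12 (cv2) and the standard library are available. Lean on these libraries where they do the work, as an engineer would, in place of code of your own. Each camera call takes 0.05 s, during which the arm holds its last target.

## Working session

There is one attempt and no reset: what is moved stays moved. The work goes in short steps, Python scripts to look and compute and a tool call to move; the robot and the scene stay as the last step left them, time stands still between calls to the robot, and variables do not carry over. Pictures are saved under pics/ and viewed, and the job is handed in when it is done.

Besides the shell and the picture viewer there is one more tool, called as name(argument=value, ...), one argument or row to a line, values as JSON. move_arm: Moves the arm, as the interface text tells. Its arguments: {"type":"object","properties":{"motion":{"type":"array","items":{"type":"array"}},"squeeze":{"type":"number"}},"required":["motion"]}

```bash
ls; mkdir -p pics; python3 - <<'E'
from rig import readout, imaging, job, env
import cv2
s=readout.observe(); print(s); print(env.tcp_to_grasp)
for n in ("scene","side","wrist"):
    d=imaging.get_image(n); cv2.imwrite(f"pics/{n}0.png",d["img"]); print(n,{k:v for k,v in d.items() if k!="img"})
E
```

```text
pics
{'time_s': 0.0, 'q': array([-7.97141231e+01,  2.18413546e+01,  7.43846097e+01, -8.71210913e-04,
        8.38567523e+01, -1.23338119e+01]), 'qvel': array([-0.08843066, -0.03656725,  0.0037368 ,  0.09304418,  0.05869207,
        0.10895782]), 'joint_efforts': array([ 1.11905436e-03, -4.48462951e+01, -2.31280267e+01, -1.22889451e-04,
        4.70370142e-03,  5.95288810e-06]), 'position': array([ 0.21149625, -0.50740011,  0.2307092 ]), 'tool_rot': array([[ 9.23077516e-01,  3.84613866e-01, -2.72657833e-04],
       [ 3.84613851e-01, -9.23076473e-01,  1.41777685e-03],
       [ 2.93612605e-04, -1.41358591e-03, -9.99998958e-01]]), 'ft_force': array([ 0.22046097, -0.16809626, -0.20906278]), 'wrist_torque': array([ 0.02563956, -0.01112656, -0.02177213]), 'grip_width': 0.08510430835271438}
0.0187
scene {'fov_y': 50.90124707508839, 'cx': 316.6319351193276, 'cy': 235.58537379659313, 'eye': array([ 1.0129682 , -0.43504398,  0.80788013]), 'orientation': array([[ 0.63953797, -0.56517648,  0.52112065],
       [ 0.76875901,  0.46940362, -0.4343614 ],
       [ 0.00087493,  0.67840681,  0.73468595]])}
side {'fov_y': 44.57990350576477, 'cx': 314.2186726419474, 'cy': 237.3837349398103, 'eye': array([0.14074334, 0.73719599, 0.89194459]), 'orientation': array([[-0.90159162,  0.27628739, -0.33286307],
       [-0.43207694, -0.61255079,  0.66188446],
       [-0.02102521,  0.74057194,  0.67164807]])}
wrist {'fov_y': 65.70646984690485, 'cx': 315.1670337455404, 'cy': 245.75477119692457, 'eye': array([ 0.28180188, -0.47944538,  0.37318331]), 'orientation': array([[ 0.38512644,  0.88135552,  0.27366051],
       [-0.92286252,  0.36829981,  0.11260554],
       [-0.0015436 , -0.2959184 ,  0.95521198]])}
```

View pics/scene0.png

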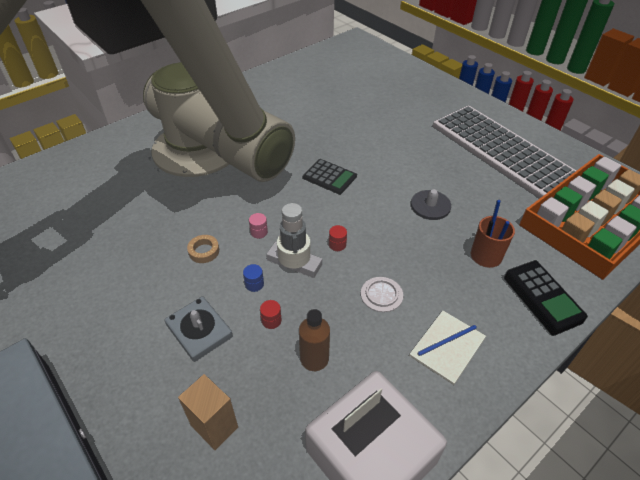

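View pics/side0.png

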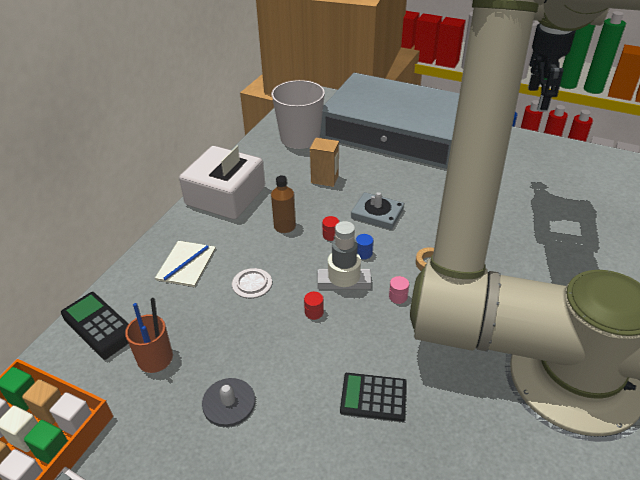

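View pics/wrist0.png

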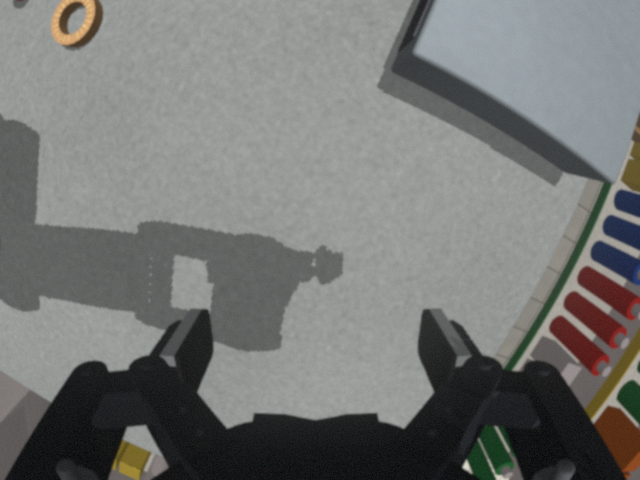

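```bash
cat > h.py <<'E'
import numpy as np, cv2
from rig import readout, imaging, job, env
def cam(n): return imaging.get_image(n)
def f_(d): return 240/np.tan(np.radians(d["fov_y"]/2))
def ray(d,u,v,fish=False):
    f=f_(d); x=(u-d["cx"]); y=(v-d["cy"])
    if fish:
        r=np.hypot(x,y)+1e-9; t=r/f; c=np.array([np.sin(t)*x/r,-np.sin(t)*y/r,-np.cos(t)])
    else: c=np.array([x/f,-y/f,-1.])
    return d["eye"], d["orientation"]@c
def onz(d,u,v,z,fish=False):
    e,r=ray(d,u,v,fish); return e+r*(z-e[2])/r[2]
def proj(d,p,fish=False):
    c=d["orientation"].T@(np.asarray(p)-d["eye"]); f=f_(d)
    if fish:
        s=np.hypot(c[0],c[1])+1e-12; t=np.arctan2(s,-c[2]); return np.array([d["cx"]+f*t*c[0]/s, d["cy"]-f*t*c[1]/s])
    return np.array([d["cx"]-f*c[0]/c[2], d["cy"]+f*c[1]/c[2]])
def crop(d,u0,v0,u1,v1,k,name):
    cv2.imwrite("pics/"+name,cv2.resize(d["img"][v0:v1,u0:u1],None,fx=k,fy=k,interpolation=cv2.INTER_CUBIC))
E
python3 - <<'E'
from h import *
s=cam("scene"); 
crop(s,230,190,360,290,6,"s_stack.png"); crop(s,150,280,250,350,7,"s_rew.png"); crop(s,350,180,470,320,4,"s_nu.png")
d=cam("side")
crop(d,300,180,430,320,4,"d_stack.png"); crop(d,190,250,290,430,3,"d_nu.png")
E
```

```text
(no output)
```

View pics/s_stack.png

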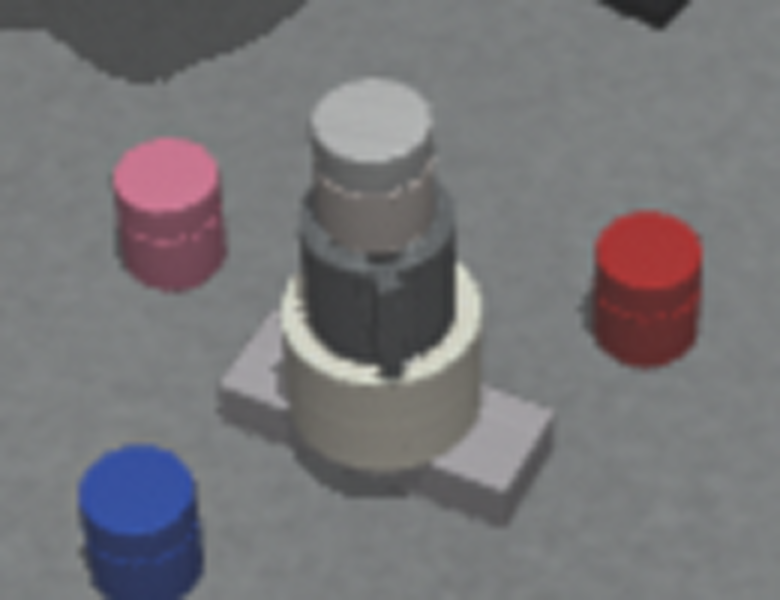

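View pics/d_stack.png

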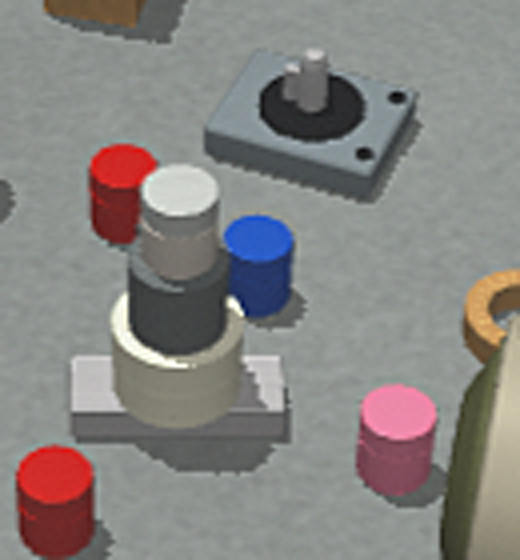

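View pics/s_rew.png

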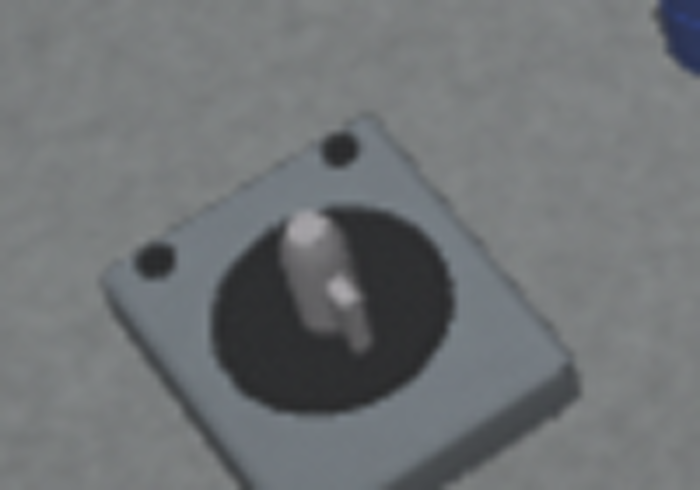

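View pics/s_nu.png

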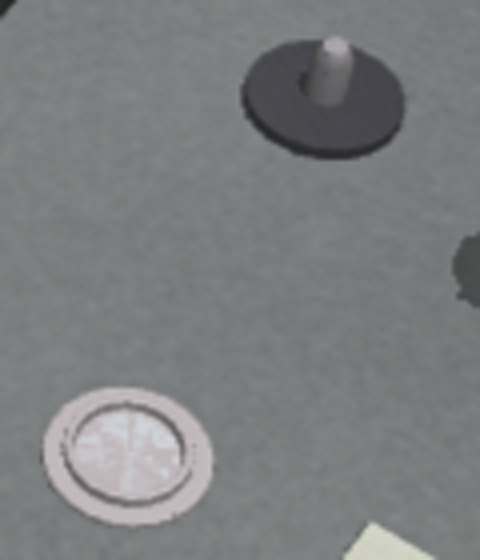

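View pics/d_nu.png

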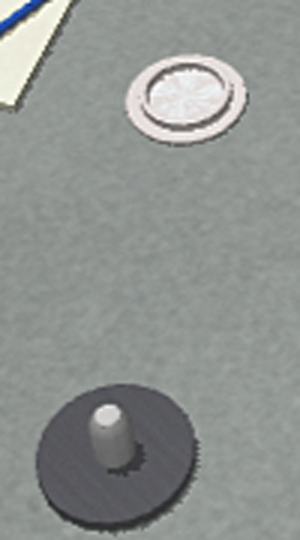

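```bash
cat >> h.py <<'E'
def fitc(P):
    P=np.asarray(P)[:,:2]; A=np.c_[2*P,np.ones(len(P))]; b=(P**2).sum(1); x=np.linalg.lstsq(A,b,rcond=None)[0]
    r=np.sqrt(x[2]+x[0]**2+x[1]**2); res=np.hypot(*(P-x[:2]).T)-r; return x[:2],r,res.std()
def blob(mask,seed,hull=True):
    n,l=cv2.connectedComponents(mask.astype(np.uint8)); k=l[seed[1],seed[0]]
    if k==0:
        return None
    c,_=cv2.findContours((l==k).astype(np.uint8),cv2.RETR_EXTERNAL,cv2.CHAIN_APPROX_NONE); c=max(c,key=cv2.contourArea)
    return (cv2.convexHull(c) if hull else c)[:,0,:]
E
python3 - <<'E'
from h import *
for n,seeds in (("scene",dict(nest=(382,293),unw=(420,205),disc=(183,325),lid=(292,211))),("side",dict(nest=(252,283),unw=(222,415),disc=(369,210),lid=(345,228)))):
    d=cam(n); im=d["img"].astype(int); print(n)
    for k,(u,v) in seeds.items(): print(k,im[v,u])
    hsv=cv2.cvtColor(d["img"],cv2.COLOR_BGR2HSV)
    u,v=seeds["nest"]; print(im[v-30:v+31:3,u].tolist())
    u,v=seeds["unw"]; print(im[v,u-30:u+60:4].tolist())
    u,v=seeds["lid"]; print(im[v-10:v+26:2,u].tolist())
E
```

```text
scene
nest [204 200 201]
unw [79 74 74]
disc [48 46 46]
lid [175 175 174]
[[125, 124, 121], [129, 128, 126], [128, 126, 124], [126, 125, 123], [126, 125, 123], [184, 182, 190], [122, 120, 124], [195, 191, 196], [190, 188, 194], [190, 188, 194], [204, 200, 201], [200, 196, 198], [202, 198, 200], [200, 196, 198], [123, 122, 125], [187, 185, 193], [143, 141, 145], [125, 124, 121], [131, 131, 128], [123, 122, 120], [128, 128, 125]]
[[127, 127, 123], [130, 130, 127], [131, 131, 128], [130, 129, 126], [128, 128, 125], [86, 85, 83], [79, 74, 75], [79, 74, 74], [78, 73, 74], [78, 73, 73], [93, 91, 93], [93, 91, 92], [77, 71, 71], [75, 70, 70], [76, 70, 71], [77, 72, 72], [124, 123, 120], [125, 125, 122], [124, 123, 120], [123, 122, 119], [123, 122, 119], [122, 122, 119], [126, 126, 123]]
[[124, 124, 121], [167, 168, 166], [174, 174, 173], [174, 175, 174], [176, 176, 174], [175, 175, 174], [175, 175, 173], [177, 177, 176], [118, 119, 117], [104, 104, 103], [100, 101, 100], [105, 106, 111], [102, 104, 108], [102, 105, 108], [100, 103, 107], [98, 101, 105], [65, 64, 63], [93, 91, 88]]
side
nest
[... 383 characters left out ...]
36], [152, 154, 149], [147, 148, 145]]
[[143, 144, 140], [146, 149, 143], [144, 146, 141], [137, 141, 135], [97, 93, 91], [95, 92, 90], [91, 88, 86], [96, 90, 91], [96, 91, 90], [92, 88, 87], [96, 91, 90], [97, 92, 89], [96, 90, 91], [96, 89, 91], [51, 46, 47], [166, 170, 164], [152, 156, 151], [145, 151, 145], [151, 152, 146], [152, 156, 147], [149, 152, 146], [146, 151, 144], [147, 151, 144]]
[[140, 144, 137], [145, 149, 144], [209, 216, 213], [198, 205, 201], [207, 213, 208], [207, 214, 210], [207, 212, 209], [211, 217, 213], [101, 103, 99], [107, 113, 111], [110, 113, 111], [115, 123, 128], [109, 117, 120], [110, 115, 120], [108, 114, 119], [109, 114, 121], [72, 70, 65], [116, 117, 111]]
```

```bash
python3 - <<'E'
from h import *
T=dict(scene=dict(nest=((398,300),155,255,.002),unw=((420,205),60,92,.010),disc=((183,325),0,62,.025),lid=((292,211),145,255,.154)),
 side=dict(nest=((252,275),170,255,.003),unw=((222,415),75,115,.010),disc=((369,212),0,62,.025),lid=((345,228),175,255,.154)))
for n in T:
    d=cam(n); g=d["img"].astype(int).mean(2)
    for k,((u,v),lo,hi,z) in T[n].items():
        m=(g>=lo)&(g<=hi); 
        if k=="nest": m=cv2.morphologyEx(m.astype(np.uint8),cv2.MORPH_CLOSE,np.ones((5,5)))>0
        # connected only
        c=blob(m,(u,v))
        if c is None: print(n,k,"none",g[v,u]);continue
        P=np.array([onz(d,a,b,z) for a,b in c]); cc,r,s=fitc(P); print(n,k,cc.round(4),"r",r.round(4),s.round(4),"bbox",c.min(0),c.max(0))
# tips by manual pixels (from crops)
s=cam("scene");d=cam("side")
print("unw tip", onz(s,350+335/4,180+47/4,.046), onz(d,190+106/3,250+416/3,.046))
print("shaft tip", onz(s,150+306/7,280+228/7,.061), onz(d,300+314/4,180+57/4,.061))
print("key tip", onz(s,150+345/7,280+292/7,.047), onz(d,300+293/4,180+70/4,.047))
print("holes", onz(s,150+340/7,280+148/7,.025),onz(s,150+155/7,280+260/7,.025), onz(d,300+397/4,180+97/4,.025),onz(d,300+364/4,180+154/4,.025))
# weight corners top z=.022
print("weight", [onz(s,230+a/6,190+b/6,.022)[:2].round(4) for a,b in ((552,412),(500,490),(220,388),(270,315))],[onz(d,300+a/4,180+b/4,.022)[:2].round(4) for a,b in ((72,357),(72,412),(289,412),(283,357))])
print("tabtop?", onz(s,230+390/6,190+262/6,.110),"tab bottom",onz(s,230+392/6,190+373/6,.066))
E
```

```text
scene nest [0.6414 0.0414] r 0.0413 0.0002 bbox [361 277] [402 310]
scene unw [0.5359 0.3022] r 0.0453 0.0012 bbox [410 190] [450 216]
scene disc [ 0.4866 -0.2791] r 0.0304 0.0003 bbox [181 310] [214 338]
scene lid [ 0.4689 -0.0419] r 0.0177 0.0004 bbox [282 203] [301 216]
side nest [0.6413 0.0403] r 0.0417 0.0003 bbox [232 268] [271 296]
side unw [0.5328 0.305 ] r 0.0455 0.0009 bbox [202 378] [256 423]
side disc [ 0.4832 -0.2759] r 0.0308 0.0004 bbox [365 199] [390 214]
side lid [ 0.4665 -0.0406] r 0.0178 0.0004 bbox [336 221] [354 233]
unw tip [0.53732922 0.30224002 0.046     ] [0.5326667  0.30625454 0.046     ]
shaft tip [ 0.4867702  -0.27887436  0.061     ] [ 0.4818015  -0.27493214  0.061     ]
key tip [ 0.50013424 -0.27826059  0.047     ] [ 0.49424561 -0.27564692  0.047     ]
holes [ 0.44477492 -0.25112635  0.025     ] [ 0.44484006 -0.30696943  0.025     ] [ 0.43880269 -0.30307581  0.025     ] [ 0.43864894 -0.24674173  0.025     ]
weight [array([ 0.5117, -0.0029]), array([ 0.5265, -0.038 ]), array([ 0.431 , -0.0832]), array([ 0.415 , -0.0501])] [array([ 0.5219, -0.0341]), array([0.5051, 0.0015]), array([ 0.4048, -0.0442]), array([ 0.4219, -0.0795])]
tabtop? [ 0.48803498 -0.05074049  0.11      ] tab bottom [ 0.49401699 -0.05631891  0.066     ]
```

```bash
python3 - <<'E'
from h import *
s=cam("scene");d=cam("side")
for n,u,v,z in (("bottlecap",314,317,.136),("pink",230+167/6,190+175/6,.044),("blue",230+137/6,190+490/6,.044),("red1",230+648/6,190+252/6,.044),("red2",271,307,.044),("pot rim?",493,228,.09),("pot base",490,260,0),("cartontop",206,399,.105)):
    print(n,onz(s,u,v,z).round(3))
for n,u,v,z in (("bottlecap",281,181,.136),("pink",399,283,.044),("blue",364.5,239,.044),("red1",314,299,.044),("red2",331,222,.044),("cartontop",325,146,.105)): print(n,onz(d,u,v,z).round(3))
E
```

```text
bottlecap [ 0.668 -0.153  0.136]
pink [ 0.355 -0.049  0.044]
blue [ 0.465 -0.139  0.044]
red1 [0.492 0.057 0.044]
red2 [ 0.554 -0.161  0.044]
pot rim? [0.71  0.269 0.09 ]
pot base [0.725 0.277 0.   ]
cartontop [ 0.661 -0.351  0.105]
bottlecap [ 0.659 -0.141  0.136]
pink [ 0.35  -0.046  0.044]
blue [ 0.46  -0.138  0.044]
red1 [0.485 0.062 0.044]
red2 [ 0.549 -0.16   0.044]
cartontop [ 0.649 -0.345  0.105]
```

move_arm(
  motion=[
    [[0.95,-0.76,-0.1],[0,0,0],1],
    [[0.95,-0.76,-0.1],[0,0,0],1],
    [[0.95,-0.76,-0.1],[0,0,0],1],
    [[0.95,-0.76,-0.1],[0,0,0],1],
    [[0.95,-0.76,-0.1],[0,0,0],1],
    [[0.95,-0.76,-0.1],[0,0,0],1],
    [[0.95,-0.76,-0.1],[0,0,0],1],
    [[0.95,-0.76,-0.1],[0,0,0],1],
    [[0.95,-0.76,-0.1],[0,0,0],1],
    [[0.95,-0.76,-0.1],[0,0,0],1],
  ],
  squeeze=40,
)

```text
time_s: 1.48
position: [0.3308, -0.2886, 0.251]
tool_rot: [[0.926, 0.378, -0.0], [0.378, -0.926, -0.0], [-0.0, 0.0, -1.0]]
ft_force: [0.3, -0.0, 0.5]
grip_width: 0.0852
```

```bash
cat >> h.py <<'E'
def go(x,y,z,yaw=None):
    s=readout.observe(); R=s["tool_rot"]; p=s["position"]; w=np.array([x,y,z])-p
    t=R.T@w/0.02; th=np.degrees(np.arctan2(R[1,0],R[0,0]))
    print("t",round(s["time_s"],2),"pos",p.round(4),"yaw",round(th,2),"tilt",np.degrees(np.arccos(-R[2,2])).round(2),"grip",round(s["grip_width"],4),"F",s["ft_force"].round(1))
    print("tool rows-units",t.round(2),"" if yaw is None else f"turn rz {(th-yaw)/120:.3f}", "q6",s["q"][5].round(1))
E
python3 -c "
from h import *
go(.4677,-.0412,.25)"
```

```text
t 1.48 pos [ 0.3308 -0.2886  0.251 ] yaw 22.2 tilt 0.02 grip 0.0852 F [ 0.3 -0.   0.5]
tool rows-units [11.01 -8.87  0.05]  q6 11.2
```

move_arm(
  motion=[
    [[0.92,-0.74,0],[0,0,0],1],
    [[0.92,-0.74,0],[0,0,0],1],
    [[0.92,-0.74,0],[0,0,0],1],
    [[0.92,-0.74,0],[0,0,0],1],
    [[0.92,-0.74,0],[0,0,0],1],
    [[0.92,-0.74,0],[0,0,0],1],
    [[0.92,-0.74,0],[0,0,0],1],
    [[0.92,-0.74,0],[0,0,0],1],
    [[0.92,-0.74,0],[0,0,0],1],
    [[0.92,-0.74,0],[0,0,0],1],
    [[0.92,-0.74,0],[0,0,0],1],
    [[0.92,-0.74,0],[0,0,0],1],
  ],
)

```text
time_s: 2.48
position: [0.4734, -0.0269, 0.2531]
tool_rot: [[0.926, 0.377, 0.004], [0.377, -0.926, -0.004], [0.003, 0.005, -1.0]]
ft_force: [0.1, 0.2, 0.6]
grip_width: 0.0857
```

```bash
python3 -c "
from h import *
go(.4677,-.0412,.25)
d=cam('wrist'); cv2.imwrite('pics/w1.png',d['img'])
print(proj(d,[.4677,-.0412,.154],True),d['eye'])
go(.4677,-.0412,.25)"
```

```text
t 2.48 pos [ 0.4734 -0.0269  0.2531] yaw 22.17 tilt 0.34 grip 0.0857 F [0.1 0.2 0.6]
tool rows-units [-0.53  0.56  0.16]  q6 50.3
[329.0539512  262.02209556] [0.54325011 0.00132392 0.39567402]
t 2.53 pos [ 0.4746 -0.0241  0.2531] yaw 22.28 tilt 0.33 grip 0.0852 F [-2.3  2.7 -0.2]
tool rows-units [-0.65  0.66  0.15]  q6 50.5
```

View pics/w1.png

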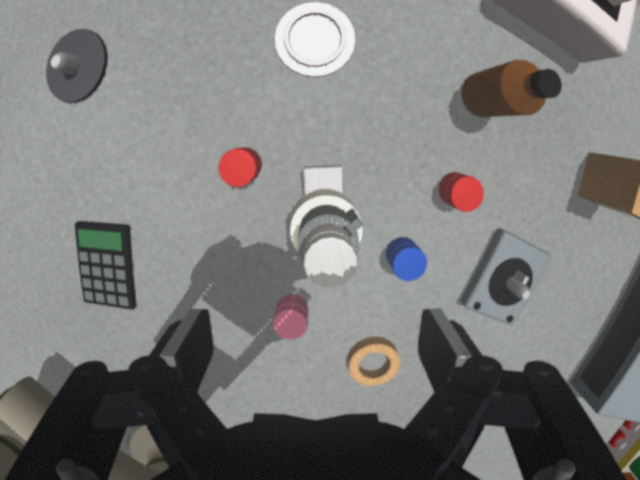

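move_arm(
  motion=[
    [[-0.65,0.66,0.15],[0,0,0],1],
    [[0,0,0],[0,0,0],1],
    [[0,0,0],[0,0,0],1],
  ],
)

```text
time_s: 2.78
position: [0.4684, -0.039, 0.25]
tool_rot: [[0.923, 0.384, 0.006], [0.384, -0.923, -0.002], [0.005, 0.004, -1.0]]
ft_force: [0.3, 0.7, -0.2]
grip_width: 0.0857
```

```bash
python3 -c "
from h import *
d=cam('wrist'); cv2.imwrite('pics/w2.png',d['img'])
crop(d,260,150,420,270,5,'w2c.png')
go(.4677,-.0412,.25)
im=d['img'].astype(int).mean(2)
for n,p in dict(lid=(.4677,-.0412,.154),nest=(.6414,.0408,.004),unwtip=(.5345,.304,.046),unwfoot=(.5345,.304,.01),disc=(.485,-.277,.025),shaft=(.485,-.277,.061)).items():
  u,v=proj(d,p,True); print(n,u,v)
"
```

```text
t 2.83 pos [ 0.4684 -0.0392  0.2499] yaw 22.57 tilt 0.35 grip 0.0854 F [-0.1  0.5 -0.5]
tool rows-units [-0.07  0.08 -0.  ]  q6 48.2
lid 315.644449187961 251.00931419873768
nest 306.2425594756728 28.53396966811954
unwtip 49.04341932967151 51.87614723776963
unwfoot 67.02086139020713 56.1690385458229
disc 505.905043405773 277.29043307966515
shaft 520.3414343930019 289.2652135023244
```

View pics/w2c.png

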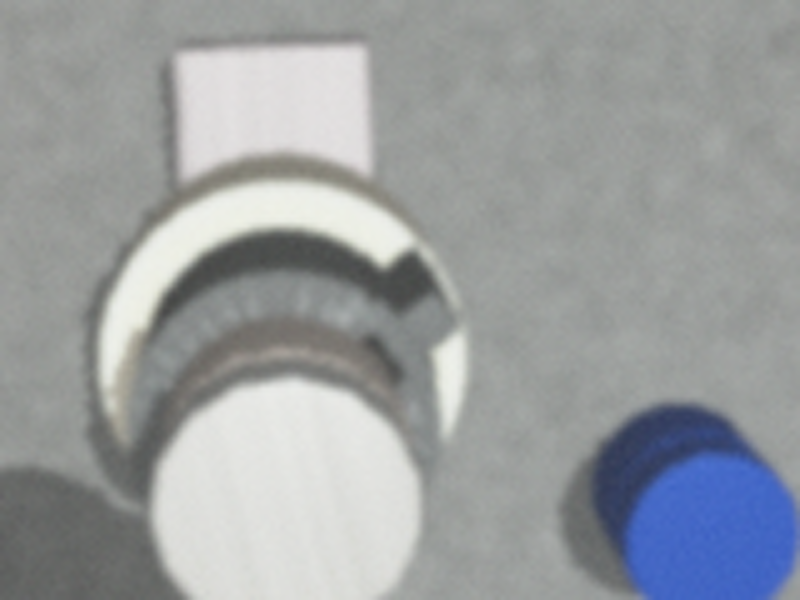

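View pics/w2.png

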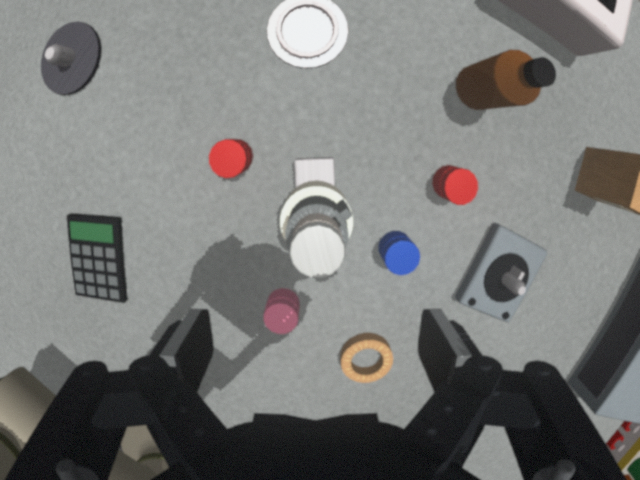

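```bash
python3 - <<'E'
from h import *
d=cam("wrist"); g=d["img"].astype(int).mean(2); print(d["img"][55:60,80].tolist(), d["img"][270,490])
T=dict(nest=((307,12),175,255,.003),unw=((75,70),55,100,.010),disc=((493,285),0,62,.025),lid=((317,255),190,255,.154))
for k,((u,v),lo,hi,z) in T.items():
        m=(g>=lo)&(g<=hi)
        if k=="nest": m=cv2.morphologyEx(m.astype(np.uint8),cv2.MORPH_CLOSE,np.ones((5,5)))>0
        c=blob(m,(u,v))
        if c is None: print(k,"none",g[v,u]);continue
        P=np.array([onz(d,a,b,z,True) for a,b in c]); cc,r,s=fitc(P); print(k,cc.round(4),"r",r.round(4),s.round(4),"bbox",c.min(0),c.max(0))
W=lambda u,v,z: onz(d,u,v,z,True)[:2]
lid=W(260+287/5,150+512/5,.154); tabp=W(260+448/5,150+320/5,.110)
# tab tip corners top z=.110
a=W(260+430/5,150+293/5,.110); b=W(260+460/5,150+330/5,.110); print("tab corners",a,b)
print("holes",W(476,301,.025),W(509,316,.025))
wl=[W(260+178/5,150+150/5,.022),W(260+174/5,150+52/5,.022),W(260+366/5,150+44/5,.022),W(260+371/5,150+170/5,.022)]
for i,j in ((0,1),(3,2)): q=wl[j]-wl[i]; print("w ang",np.degrees(np.arctan2(q[1],q[0])))
print(wl, "end mid",(wl[1]+wl[2])/2)
go(.4677,-.0412,.25)
E
```

```text
[[91, 85, 86], [88, 84, 86], [89, 84, 84], [91, 86, 87], [90, 83, 83]] [54 55 55]
nest [0.6418 0.0401] r 0.0424 0.0003 bbox [266   0] [347  66]
unw [0.5336 0.2991] r 0.0461 0.0009 bbox [42 22] [101  94]
disc [ 0.4847 -0.2778] r 0.0292 0.0004 bbox [485 255] [527 300]
lid [ 0.4677 -0.0422] r 0.0179 0.0001 bbox [291 226] [343 275]
tab corners [ 0.49560314 -0.05546105] [ 0.49203677 -0.06216989]
holes [ 0.44449387 -0.25545626] [ 0.44276475 -0.31183863]
w ang 24.421552210589045
w ang 25.310363008261252
[array([ 0.48989673, -0.01109412]), array([ 0.50788186, -0.00292754]), array([ 0.52396424, -0.03746725]), array([ 0.50098059, -0.04833666])] end mid [ 0.51592305 -0.0201974 ]
t 2.88 pos [ 0.4684 -0.0392  0.25  ] yaw 22.56 tilt 0.35 grip 0.0851 F [-0.4 -0.7  0.3]
tool rows-units [-0.07  0.08 -0.  ]  q6 48.2
```

move_arm(
  motion=[
    [[-0.04,0.06,0.9],[0,0,0],1],
    [[-0.04,0.06,0.9],[0,0,0],1],
    [[0,0,0.9],[0,0,0],1],
    [[0,0,0.9],[0,0,0],1],
    [[0,0,0.9],[0,0,0],1],
    [[0,0,0.9],[0,0,0],1],
    [[0,0,0.6],[0,0,0],1],
    [[0,0,0.3],[0,0,0],1],
    [[0,0,0],[0,0,0],1],
    [[0,0,0],[0,0,0],1],
  ],
)

```text
time_s: 3.72
position: [0.4709, -0.0431, 0.1217]
tool_rot: [[0.925, 0.38, 0.013], [0.38, -0.925, -0.004], [0.011, 0.009, -1.0]]
ft_force: [0.5, -0.1, -0.2]
grip_width: 0.0852
```

```bash
python3 -c "
from h import *
go(.4677,-.042,.120)"
```

```text
t 3.72 pos [ 0.4709 -0.0431  0.1217] yaw 22.32 tilt 0.8 grip 0.0852 F [ 0.5 -0.1 -0.2]
tool rows-units [-0.13 -0.11  0.08]  q6 48.0
```

```bash
cat >> h.py <<'E'
from scipy.spatial.transform import Rotation as Ro
def go(x,y,z,yaw=None):
    s=readout.observe(); R=s["tool_rot"]; p=s["position"]; w=np.array([x,y,z])-p
    t=R.T@w/0.02; th=np.degrees(np.arctan2(R[1,0],R[0,0])); yy=th if yaw is None else yaw
    c,q=np.cos(np.radians(yy)),np.sin(np.radians(yy)); G=np.array([[c,q,0],[q,-c,0],[0,0,-1.]])
    rv=np.degrees(Ro.from_matrix(R.T@G).as_rotvec())/120
    print("t",round(s["time_s"],2),"pos",p.round(4),"yaw",round(th,2),"tilt",np.degrees(np.arccos(-R[2,2])).round(2),"grip",round(s["grip_width"],4),"F",s["ft_force"].round(1))
    print("tool rows-units",t.round(2),"rotvec units",rv.round(4), "q6",s["q"][5].round(1))
E
python3 -c "
from h import *
go(.4677,-.042,.120)"
```

```text
t 3.72 pos [ 0.4709 -0.0431  0.1217] yaw 22.32 tilt 0.8 grip 0.0852 F [ 0.5 -0.1 -0.2]
tool rows-units [-0.13 -0.11  0.08] rotvec units [ 0.0042 -0.0051 -0.    ] q6 48.0
```

move_arm(
  motion=[
    [[-0.13,-0.11,0.08],[0.0042,-0.0051,0],1],
    [[0,0,0],[0,0,0],1],
    [[0,0,0],[0,0,0],-1],
    [[0,0,0],[0,0,0],-1],
    [[0,0,0],[0,0,0],-1],
    [[0,0,0],[0,0,0],-1],
    [[0,0,0],[0,0,0],-1],
    [[0,0,0],[0,0,0],-1],
  ],
  squeeze=30,
)

```text
time_s: 4.38
position: [0.4688, -0.0422, 0.1233]
tool_rot: [[0.925, 0.38, 0.005], [0.38, -0.925, -0.001], [0.004, 0.003, -1.0]]
ft_force: [-0.3, 0.8, -1.2]
grip_width: 0.0371
```

```bash
python3 -c "
from h import *
go(.4677,-.042,.120,22.3)"
```

```text
t 4.38 pos [ 0.4688 -0.0422  0.1233] yaw 22.31 tilt 0.27 grip 0.0371 F [-0.3  0.8 -1.2]
tool rows-units [-0.05 -0.03  0.16] rotvec units [ 0.0015 -0.0017  0.0001] q6 48.1
```

move_arm(
  motion=[
    [[0,0,-0.3],[0,0,0],-1],
    [[0,0,-0.6],[0,0,0],-1],
    [[0,0,-0.9],[0,0,0],-1],
    [[0,0,-0.9],[0.0015,-0.0017,0],-1],
    [[0,0,-0.3],[0,0,0],-1],
    [[0,0,0],[0,0,0],-1],
  ],
)

```text
time_s: 4.88
position: [0.4676, -0.042, 0.1858]
tool_rot: [[0.925, 0.38, -0.004], [0.38, -0.925, 0.001], [-0.003, -0.002, -1.0]]
ft_force: [-0.7, 0.1, -0.7]
grip_width: 0.0372
```

```bash
python3 -c "
from h import *
go(.6416,.0406,.175,22.3)
d=cam('wrist');  cv2.imwrite('pics/w3.png',d['img'])"
```

```text
t 4.88 pos [ 0.4676 -0.042   0.1858] yaw 22.31 tilt 0.22 grip 0.0372 F [-0.7  0.1 -0.7]
tool rows-units [ 9.62 -0.52  0.51] rotvec units [-0.0011  0.0014  0.0001] q6 48.1
```

View pics/w3.png

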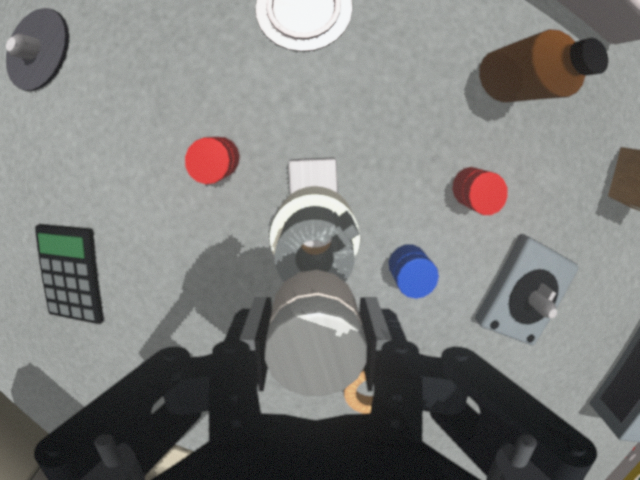

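move_arm(
  motion=[
    [[0.5,-0.03,0],[0,0,0],-1],
    [[0.9,-0.05,0],[0,0,0],-1],
    [[0.9,-0.05,0],[0,0,0],-1],
    [[0.9,-0.05,0],[0,0,0],-1],
    [[0.9,-0.05,0],[0,0,0],-1],
    [[0.9,-0.05,0],[0,0,0],-1],
    [[0.9,-0.05,0],[0,0,0],-1],
    [[0.9,-0.05,0],[0,0,0],-1],
    [[0.9,-0.05,0],[0,0,0],-1],
    [[0.9,-0.05,0],[0,0,0],-1],
    [[0.5,-0.03,0],[0,0,0],-1],
    [[0,0,0],[0,0,0],-1],
  ],
)

```text
time_s: 5.93
position: [0.6407, 0.0459, 0.1672]
tool_rot: [[0.926, 0.378, -0.024], [0.378, -0.926, 0.006], [-0.02, -0.015, -1.0]]
ft_force: [-0.6, 0.0, -1.3]
grip_width: 0.0373
```

```bash
python3 -c "
from h import *
go(.6416,.0406,.0173,22.3)"
```

```text
t 5.93 pos [0.6407 0.0459 0.1672] yaw 22.22 tilt 1.44 grip 0.0373 F [-0.6  0.  -1.3]
tool rows-units [0.09 0.37 7.49] rotvec units [-0.0071  0.0097 -0.0008] q6 61.2
```

move_arm(
  motion=[
    [[0,0.24,0.3],[-0.0071,0.0097,0],-1],
    [[0,0,0.8],[0,0,0],-1],
    [[0,0,0.9],[0,0,0],-1],
    [[0,0,0.9],[0,0,0],-1],
    [[0,0,0.9],[0,0,0],-1],
    [[0,0,0.9],[0,0,0],-1],
    [[0,0,0.4],[0,0,0],-1],
    [[0,0,0],[0,0,0],-1],
    [[0,0,0],[0,0,0],-1],
  ],
)

```text
time_s: 6.68
position: [0.6388, 0.0431, 0.0527]
tool_rot: [[0.926, 0.378, -0.01], [0.378, -0.926, 0.001], [-0.009, -0.005, -1.0]]
ft_force: [-0.7, 0.2, -0.5]
grip_width: 0.0373
```

```bash
python3 -c "
from h import *
go(.6416,.0406,.0173,22.3)"
```

```text
t 6.68 pos [0.6388 0.0431 0.0527] yaw 22.24 tilt 0.59 grip 0.0373 F [-0.7  0.2 -0.5]
tool rows-units [0.1  0.18 1.77] rotvec units [-0.0022  0.0044 -0.0005] q6 61.1
```

move_arm(
  motion=[
    [[0.1,0.18,0.4],[-0.0022,0.0044,0],-1],
    [[0,0,0.5],[0,0,0],-1],
    [[0,0,0.3],[0,0,0],-1],
    [[0,0,0.2],[0,0,0],-1],
    [[0,0,0.15],[0,0,0],-1],
    [[0,0,0],[0,0,0],-1],
    [[0,0,0],[0,0,0],-1],
  ],
)

```text
time_s: 7.27
position: [0.6436, 0.0407, 0.0235]
tool_rot: [[0.926, 0.378, 0.006], [0.378, -0.926, -0.001], [0.005, 0.003, -1.0]]
ft_force: [0.4, 0.6, -1.6]
grip_width: 0.0376
```

```bash
python3 -c "
from h import *
go(.6416,.0406,.0173,22.3)"
```

```text
t 7.27 pos [0.6436 0.0407 0.0235] yaw 22.24 tilt 0.32 grip 0.0376 F [ 0.4  0.6 -1.6]
tool rows-units [-0.1  -0.04  0.31] rotvec units [ 0.0012 -0.0024 -0.0005] q6 60.9
```

move_arm(
  motion=[
    [[-0.1,-0.04,0.12],[0.0012,-0.0024,0],-1],
    [[0,0,0.1],[0,0,0],-1],
    [[0,0,0.1],[0,0,0],-1],
    [[0,0,0],[0,0,0],-1],
  ],
)

```text
time_s: 7.6
position: [0.6416, 0.0407, 0.0175]
tool_rot: [[0.926, 0.379, 0.001], [0.379, -0.926, -0.0], [0.001, 0.001, -1.0]]
ft_force: [0.1, -0.0, -1.6]
grip_width: 0.0371
```

```bash
python3 -c "
from h import *
go(.6416,.0406,.0173,22.3)"
```

```text
t 7.6 pos [0.6416 0.0407 0.0175] yaw 22.25 tilt 0.05 grip 0.0371 F [ 0.1 -0.  -1.6]
tool rows-units [-0.    0.01  0.01] rotvec units [ 0.0003 -0.0003 -0.0004] q6 60.9
```

move_arm(
  motion=[
    [[0,0,0.08],[0,0,0],-1],
    [[0,0,0],[0,0,0],-1],
  ],
)

```text
time_s: 7.77
position: [0.6421, 0.0408, 0.0176]
tool_rot: [[0.925, 0.379, 0.003], [0.379, -0.925, -0.0], [0.002, 0.001, -1.0]]
ft_force: [0.0, -0.5, -1.7]
grip_width: 0.0372
```

move_arm(
  motion=[
    [[0,0,0.12],[0,0,0],-1],
    [[0,0,0.08],[0,0,0],-1],
    [[0,0,0],[0,0,0],-1],
  ],
)

```text
time_s: 8.02
position: [0.6426, 0.0409, 0.0177]
tool_rot: [[0.925, 0.379, 0.006], [0.379, -0.925, -0.001], [0.005, 0.003, -1.0]]
ft_force: [0.4, 0.3, -0.7]
grip_width: 0.037
```

move_arm(
  motion=[
    [[0,0,0],[0,0,0],0.2],
    [[0,0,0],[0,0,0],1],
    [[0,0,0],[0,0,0],1],
    [[0,0,0],[0,0,0],1],
    [[0,0,-0.3],[0,0,0],1],
    [[0,0,-0.8],[0,0,0],1],
    [[0,0,-0.9],[0,0,0],1],
    [[0,0,-0.9],[0,0,0],1],
    [[0,0,-0.9],[0,0,0],1],
    [[0,0,-0.9],[0,0,0],1],
    [[0,0,-0.9],[0,0,0],1],
    [[0,0,-0.9],[0,0,0],1],
  ],
)

```text
time_s: 9.02
position: [0.6404, 0.041, 0.1502]
tool_rot: [[0.925, 0.379, -0.002], [0.379, -0.925, 0.0], [-0.002, -0.001, -1.0]]
ft_force: [0.2, 0.5, 0.1]
grip_width: 0.0853
```

```bash
python3 -c "
from h import *
go(.4677,-.042,.19,-32)
d=cam('scene'); crop(d,260,200,460,320,4,'s4.png')
d=cam('side'); crop(d,190,180,390,320,4,'d4.png')"
```

```text
t 9.02 pos [0.6404 0.041  0.1502] yaw 22.26 tilt 0.13 grip 0.0853 F [0.2 0.5 0.1]
tool rows-units [-9.57  0.57 -1.97] rotvec units [0.     0.0011 0.4522] q6 60.9
```

View pics/s4.png

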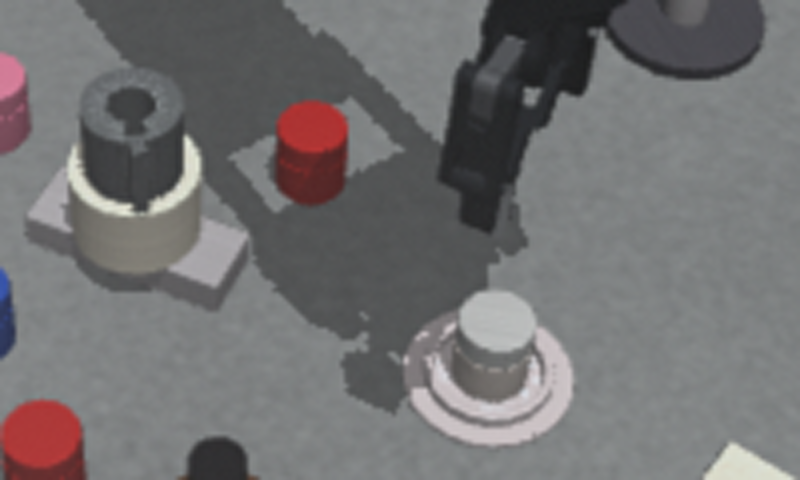

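View pics/d4.png

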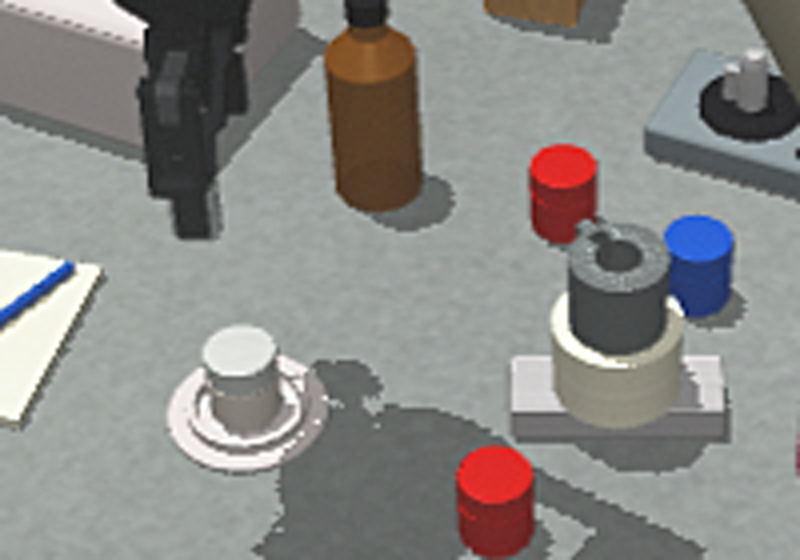

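move_arm(
  motion=[
    [[-0.4,0,-0.5],[0,0,0],1],
    [[-0.9,0.05,-0.5],[0,0,0],1],
    [[-0.9,0.05,-0.5],[0,0,0],1],
    [[-0.9,0.05,-0.4],[0,0,0],1],
    [[-0.9,0.05,-0.2],[0,0,0],1],
    [[-0.9,0.05,-0.1],[0,0,0],1],
    [[-0.9,0.05,0],[0,0,0],1],
    [[-0.9,0.05,0],[0,0,0],1],
    [[-0.9,0.05,0],[0,0,0],1],
    [[-0.9,0.05,0],[0,0,0],1],
    [[-0.7,0.05,0],[0,0,0],1],
    [[0,0,0],[0,0,0.04],1],
  ],
)

```text
time_s: 10.12
position: [0.4641, -0.0399, 0.1902]
tool_rot: [[0.953, 0.302, -0.007], [0.302, -0.953, 0.002], [-0.006, -0.004, -1.0]]
ft_force: [1.0, -0.0, 0.6]
grip_width: 0.0854
```

move_arm(
  motion=[
    [[0,0,0],[0,0,0.05],1],
    [[0,0,0],[0,0,0.05],1],
    [[0,0,0],[0,0,0.05],1],
    [[0,0,0],[0,0,0.05],1],
    [[0,0,0],[0,0,0.05],1],
    [[0,0,0],[0,0,0.05],1],
    [[0,0,0],[0,0,0.05],1],
    [[0,0,0],[0,0,0.05],1],
    [[0,0,0],[0,0,0],1],
    [[0,0,0],[0,0,0],1],
  ],
)

```text
time_s: 10.95
position: [0.4598, -0.0396, 0.1845]
tool_rot: [[0.839, -0.545, -0.017], [-0.545, -0.839, 0.006], [-0.017, 0.005, -1.0]]
ft_force: [0.3, -0.6, 0.3]
grip_width: 0.0852
```

```bash
python3 -c "
from h import *
go(.4677,-.042,.19,-32)
d=cam('wrist'); cv2.imwrite('pics/w5.png',d['img']);u,v=proj(d,[.4677,-.042,.11],True).astype(int); print(u,v); crop(d,u-70,v-55,u+70,v+55,5,'w5c.png'); print(u-70,v-55)"
```

```text
t 10.95 pos [ 0.4598 -0.0396  0.1845] yaw -33.0 tilt 1.02 grip 0.0852 F [ 0.3 -0.6  0.3]
tool rows-units [ 0.39 -0.11 -0.28] rotvec units [ 0.0021  0.0082 -0.0083] q6 103.4
310 245
240 190
```

View pics/w5c.png

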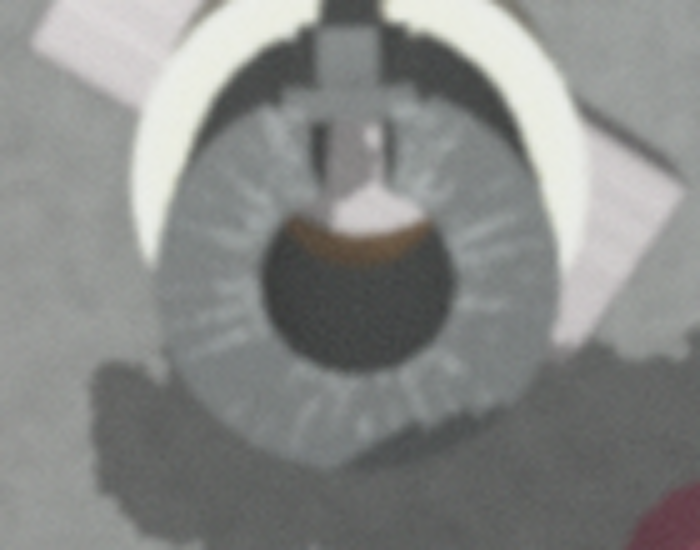

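```bash
python3 -c "
from h import *
d=cam('wrist')
W=lambda a,b,z: onz(d,240+a/5,190+b/5,z,True)[:2]
c,r,s=fitc([W(a,b,.11) for a,b in ((162,270),(556,270),(335,466),(190,170),(530,170),(180,360),(540,360))]); print('outer',c,r,s)
c2,r,s=fitc([W(a,b,.11) for a,b in ((265,285),(455,285),(360,372),(295,225),(430,225),(290,345),(430,345))]); print('bore',c2,r,s)
t=W(350,28,.11); print('tab',t); 
for k in (c,c2):
  q=t-k; print(np.degrees(np.arctan2(q[1],q[0])),np.hypot(*q))
go((c[0]+c2[0])/2,(c[1]+c2[1])/2,.074,-32)
"
```

```text
outer [ 0.46682433 -0.04275289] 0.024587427666068133 0.0002914208843255444
bore [ 0.46622047 -0.0425147 ] 0.011455600416370212 0.00018687165054301878
tab [ 0.493752   -0.05897434]
-31.065118248750842 0.03143620501996859
-30.872962645951862 0.032076545384704995
t 11.05 pos [ 0.4599 -0.0396  0.1846] yaw -33.01 tilt 1.01 grip 0.0853 F [-0.1 -0.9  0.3]
tool rows-units [ 0.45 -0.08  5.52] rotvec units [ 0.0021  0.0081 -0.0084] q6 103.4
```

move_arm(
  motion=[
    [[0.43,-0.08,0.3],[0.0021,0.0081,-0.0165],1],
    [[0,0,0.7],[0,0,0],1],
    [[0,0,0.9],[0,0,0],1],
    [[0,0,0.9],[0,0,0],1],
    [[0,0,0.9],[0,0,0],1],
    [[0,0,0.7],[0,0,0],1],
    [[0,0,0.3],[0,0,0],1],
    [[0,0,0],[0,0,0],1],
    [[0,0,0],[0,0,0],1],
  ],
)

```text
time_s: 11.8
position: [0.4694, -0.0434, 0.0874]
tool_rot: [[0.868, -0.497, 0.004], [-0.497, -0.868, -0.001], [0.004, -0.001, -1.0]]
ft_force: [-0.3, -0.0, -0.0]
grip_width: 0.0852
```

```bash
python3 -c "
from h import *
go(.4665,-.0426,.074,-31)"
```

```text
t 11.8 pos [ 0.4694 -0.0434  0.0874] yaw -29.8 tilt 0.25 grip 0.0852 F [-0.3 -0.  -0. ]
tool rows-units [-0.15  0.04  0.67] rotvec units [-0.0005 -0.0021  0.01  ] q6 100.1
```

move_arm(
  motion=[
    [[-0.15,0.04,0.4],[-0.0005,-0.0021,0.01],1],
    [[0,0,0.25],[0,0,0],1],
    [[0,0,0],[0,0,0],1],
    [[0,0,0],[0,0,0],1],
  ],
)

```text
time_s: 12.13
position: [0.4672, -0.0429, 0.0752]
tool_rot: [[0.857, -0.516, 0.003], [-0.516, -0.857, -0.001], [0.004, -0.001, -1.0]]
ft_force: [-0.0, 0.6, 0.4]
grip_width: 0.0854
```

```bash
python3 -c "
from h import *
go(.4665,-.0426,.074,-31)"
```

```text
t 12.13 pos [ 0.4672 -0.0429  0.0752] yaw -31.04 tilt 0.21 grip 0.0854 F [-0.   0.6  0.4]
tool rows-units [-0.04  0.01  0.06] rotvec units [-0.0003 -0.0017 -0.0004] q6 101.3
```

move_arm(
  motion=[
    [[0,0,0],[0,0,0],-1],
    [[0,0,0],[0,0,0],-1],
    [[0,0,0],[0,0,0],-1],
    [[0,0,0],[0,0,0],-1],
    [[0,0,0],[0,0,0],-1],
    [[0,0,0],[0,0,0],-1],
  ],
  squeeze=30,
)

```text
time_s: 12.63
position: [0.4677, -0.043, 0.0762]
tool_rot: [[0.857, -0.515, 0.005], [-0.515, -0.857, -0.002], [0.006, -0.001, -1.0]]
ft_force: [0.4, 0.3, -1.0]
grip_width: 0.0496
```

```bash
python3 -c "
from h import *
go(.4665,-.0426,.074,-31)"
```

```text
t 12.63 pos [ 0.4677 -0.043   0.0762] yaw -31.02 tilt 0.33 grip 0.0496 F [ 0.4  0.3 -1. ]
tool rows-units [-0.06  0.01  0.11] rotvec units [-0.0005 -0.0027 -0.0002] q6 101.3
```

move_arm(
  motion=[
    [[0,0,-0.3],[0,0,0],-1],
    [[0,0,-0.7],[0,0,0],-1],
    [[0,0,-0.9],[0,0,-0.03],-1],
    [[0,0,-0.9],[0,0,-0.05],-1],
    [[0,0,-0.8],[0,0,-0.05],-1],
    [[0,0,-0.3],[0,0,-0.05],-1],
    [[0,0,0],[0,0,-0.05],-1],
    [[0,0,0],[0,0,-0.03],-1],
    [[0,0,0],[0,0,0],-1],
    [[0,0,0],[0,0,0],-1],
  ],
)

```text
time_s: 13.47
position: [0.4667, -0.0426, 0.1615]
tool_rot: [[1.0, 0.028, 0.006], [0.028, -1.0, -0.002], [0.006, 0.002, -1.0]]
ft_force: [-1.3, 0.6, -0.6]
grip_width: 0.0493
```

```bash
python3 -c "
from h import *
go(.485,-.277,.145,0)"
```

```text
t 13.47 pos [ 0.4667 -0.0426  0.1615] yaw 1.58 tilt 0.34 grip 0.0493 F [-1.3  0.6 -0.6]
tool rows-units [ 0.59 11.74  0.85] rotvec units [ 0.001  -0.0027  0.0132] q6 68.7
```

move_arm(
  motion=[
    [[0.06,0.5,0],[0.001,-0.0027,0.0132],-1],
    [[0.08,0.95,0],[0,0,0],-1],
    [[0.08,0.95,0],[0,0,0],-1],
    [[0.08,0.95,0],[0,0,0],-1],
    [[0.08,0.95,0],[0,0,0],-1],
    [[0.08,0.95,0],[0,0,0],-1],
    [[0.08,0.95,0],[0,0,0],-1],
    [[0.08,0.95,0],[0,0,0],-1],
    [[0.08,0.95,0],[0,0,0],-1],
    [[0.08,0.95,0],[0,0,0],-1],
    [[0,0.7,0],[0,0,0],-1],
    [[0,0,0],[0,0,0],-1],
  ],
)

```text
time_s: 14.47
position: [0.4782, -0.254, 0.1597]
tool_rot: [[0.999, -0.038, -0.007], [-0.038, -0.999, 0.003], [-0.007, -0.003, -1.0]]
ft_force: [-0.3, 0.1, -0.3]
grip_width: 0.0493
```

```bash
python3 -c "
from h import *
go(.485,-.277,.145,0)"
```

```text
t 14.47 pos [ 0.4782 -0.254   0.1597] yaw -2.2 tilt 0.42 grip 0.0493 F [-0.3  0.1 -0.3]
tool rows-units [0.39 1.14 0.73] rotvec units [-0.0013  0.0033 -0.0184] q6 51.8
```

move_arm(
  motion=[
    [[0.2,0.6,0],[-0.0013,0.0033,-0.0184],-1],
    [[0.15,0.58,0.3],[0,0,0],-1],
    [[0,0,0],[0,0,0],-1],
    [[0,0,0],[0,0,0],-1],
  ],
)

```text
time_s: 14.8
position: [0.4841, -0.2791, 0.1522]
tool_rot: [[1.0, -0.007, -0.002], [-0.007, -1.0, 0.002], [-0.002, -0.002, -1.0]]
ft_force: [0.9, 0.1, -0.0]
grip_width: 0.0496
```

```bash
python3 -c "
from h import *
go(.4848,-.2776,.145,0)
d=cam('wrist'); cv2.imwrite('pics/w6.png',d['img'])
d=cam('side'); crop(d,340,140,440,240,6,'d6.png')
d=cam('scene'); crop(d,140,240,260,360,5,'s6.png')"
```

```text
t 14.8 pos [ 0.4841 -0.2791  0.1522] yaw -0.39 tilt 0.18 grip 0.0496 F [ 0.9  0.1 -0. ]
tool rows-units [ 0.03 -0.07  0.36] rotvec units [-0.0012  0.0009 -0.0033] q6 48.3
```

View pics/w6.png

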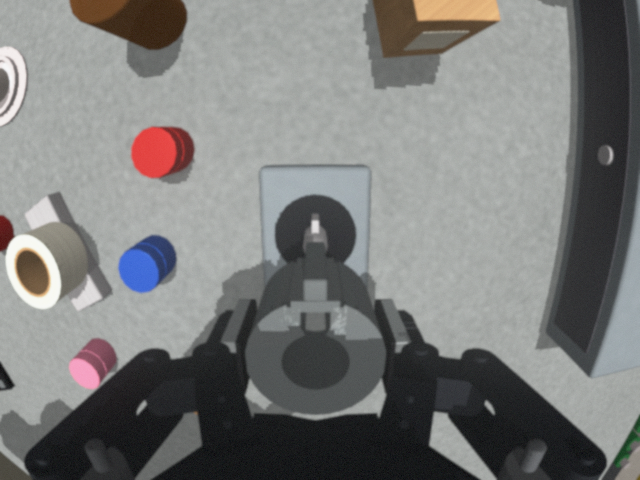

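View pics/d6.png

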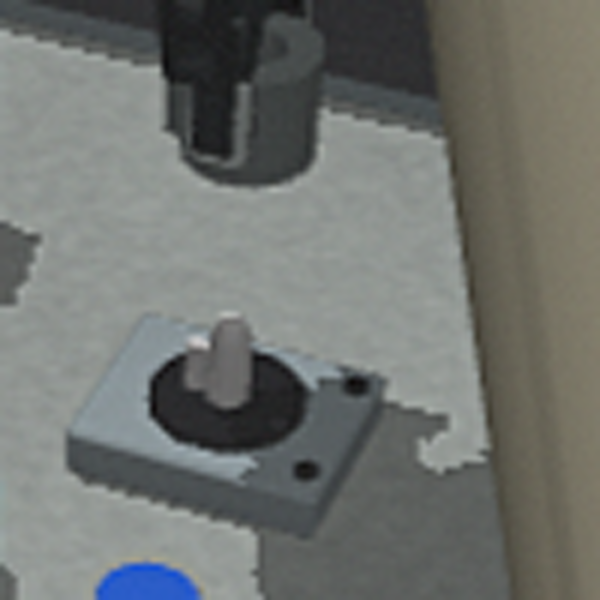

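View pics/s6.png

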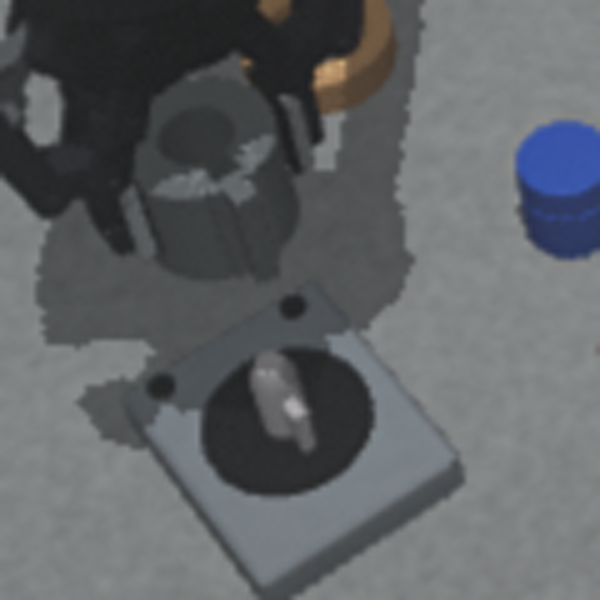

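```bash
python3 - <<'E'
from h import *
d=cam("wrist"); g=d["img"].astype(int).mean(2)
crop(d,235,160,395,280,5,'w6a.png'); crop(d,230,260,400,420,4,'w6b.png')
s=readout.observe(); p=s["position"]; print(p)
E
```

```text
[ 0.48421915 -0.27857502  0.15270014]
```

View pics/w6a.png

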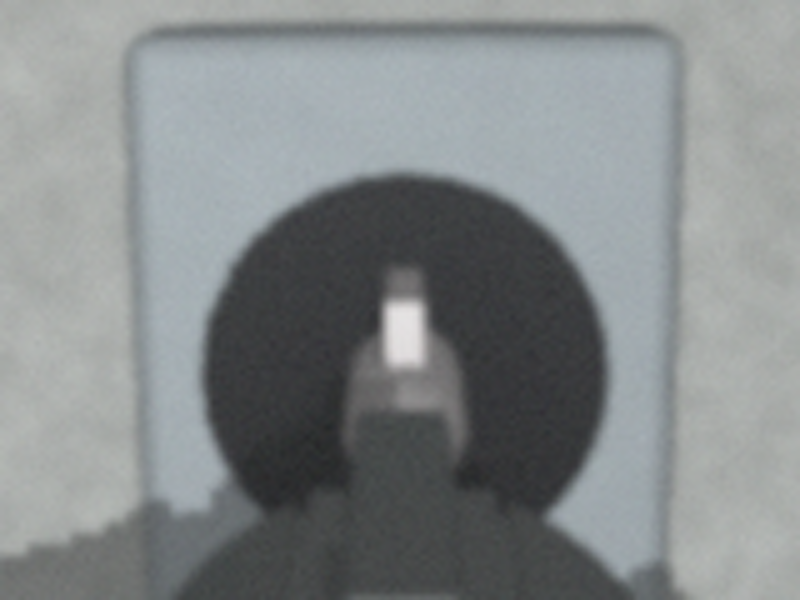

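View pics/w6b.png

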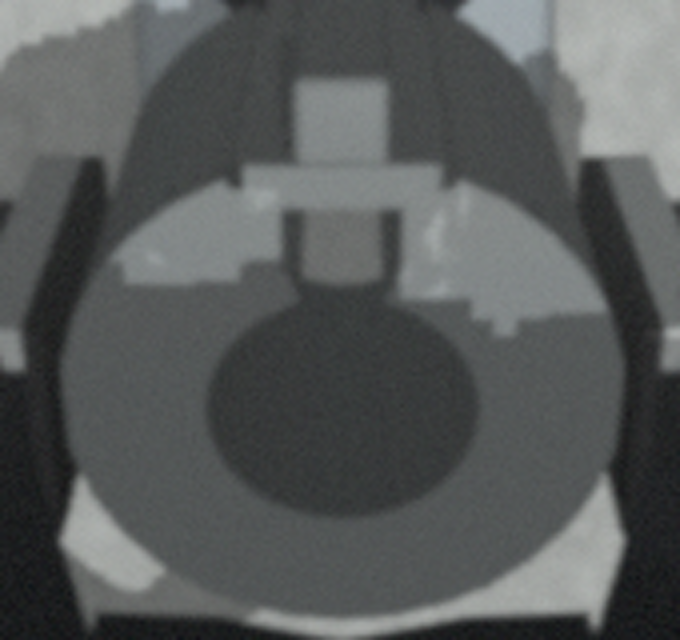

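```bash
python3 - <<'E'
from h import *
d=cam("wrist"); s=readout.observe(); p=s["position"]
A=lambda a,b,z: onz(d,235+a/5,160+b/5,z,True)[:2]
B=lambda a,b,z: onz(d,230+a/4,260+b/4,z,True)[:2]
c,r,e=fitc([A(a,b,.025) for a,b in ((406,173),(205,375),(606,375),(230,273),(580,273),(225,460),(588,460),(300,205),(512,205))]); print("disc",c,r,e)
k=A(404,300,.047); k0=A(404,368,.047); print("key tip",k,"inner",k0)
q=k-c; print("ang",np.degrees(np.arctan2(q[1],q[0])),np.hypot(*q))
l=[A(130,60,.025),A(150,470,.025),A(678,60,.025),A(662,500,.025)]
for i,j in ((1,0),(3,2)): v=l[j]-l[i]; print("edge ang",np.degrees(np.arctan2(v[1],v[0])))
v=A(148,32,.025)-A(665,32,.025); print("front edge",np.degrees(np.arctan2(v[1],v[0]))-90)
zt=p[2]+.0118+.022
cc,r,e=fitc([B(a,b,zt) for a,b in ((62,380),(624,380),(342,613),(90,500),(600,490),(200,583),(480,588))]); print("core",cc,r,e, "TCP",p)
cb,r,e=fitc([B(a,b,zt) for a,b in ((207,405),(478,405),(342,518),(240,325),(445,325),(245,488),(440,488))]); print("bore",cb,r,e)
t=B(342,78,zt); q=t-cc; print("tab",np.degrees(np.arctan2(q[1],q[0])),np.hypot(*q))
go(.4848,-.2776,.1,0)
E
```

```text
disc [ 0.48465507 -0.27996971] 0.030658290110736515 0.00022855284443126369
key tip [ 0.5016973  -0.27978209] inner [ 0.49202376 -0.27974389]
ang 0.6307557321830997 0.017043263507885282
edge ang 0.5556020501813099
edge ang -0.24647162500175834
front edge -0.2172956798716541
core [ 0.48367565 -0.27972198] 0.02516642125804909 0.0003670552658206775 TCP [ 0.4842636  -0.27862384  0.15278819]
bore [ 0.483605   -0.27969881] 0.012347009105333265 0.00026522853483320014
tab -0.1122206909607993 0.03190674895526393
t 15.05 pos [ 0.4843 -0.2786  0.1528] yaw -0.27 tilt 0.12 grip 0.0496 F [-0.   0.7 -0.2]
tool rows-units [ 0.03 -0.05  2.64] rotvec units [-0.0008  0.0006 -0.0023] q6 48.2
```

move_arm(
  motion=[
    [[0.05,0.02,0.3],[-0.0008,0.0006,-0.0023],-1],
    [[0,0,0.7],[0,0,0],-1],
    [[0,0,0.8],[0,0,0],-1],
    [[0,0,0.8],[0,0,0],-1],
    [[0,0,0.5],[0,0,0],-1],
    [[0,0,0.2],[0,0,0],-1],
    [[0,0,0],[0,0,0],-1],
    [[0,0,0],[0,0,0],-1],
  ],
)

```text
time_s: 15.72
position: [0.4862, -0.2769, 0.084]
tool_rot: [[1.0, 0.003, 0.003], [0.003, -1.0, -0.002], [0.003, 0.002, -1.0]]
ft_force: [0.7, 0.1, -0.6]
grip_width: 0.0492
```

```bash
python3 -c "
from h import *
go(.4853,-.2789,.06,0)"
```

```text
t 15.72 pos [ 0.4862 -0.2769  0.084 ] yaw 0.19 tilt 0.19 grip 0.0492 F [ 0.7  0.1 -0.6]
tool rows-units [-0.05  0.1   1.2 ] rotvec units [ 0.001  -0.0012  0.0016] q6 48.0
```

move_arm(
  motion=[
    [[-0.05,0.1,0],[0.001,-0.0012,0.0016],-1],
    [[0,0,0.3],[0,0,0],-1],
    [[0,0,0.4],[0,0,0],-1],
    [[0,0,0.3],[0,0,0],-1],
    [[0,0,0.2],[0,0,0],-1],
    [[0,0,0],[0,0,0],-1],
  ],
)

```text
time_s: 16.22
position: [0.486, -0.2798, 0.0597]
tool_rot: [[1.0, -0.0, 0.003], [-0.0, -1.0, -0.003], [0.003, 0.003, -1.0]]
ft_force: [-0.1, -0.3, -1.0]
grip_width: 0.0496
```

```bash
python3 -c "
from h import *
go(.4853,-.2789,.0352,0)"
```

```text
t 16.22 pos [ 0.486  -0.2798  0.0597] yaw -0.01 tilt 0.23 grip 0.0496 F [-0.1 -0.3 -1. ]
tool rows-units [-0.04 -0.05  1.22] rotvec units [ 0.0013 -0.0014 -0.0001] q6 48.0
```

move_arm(
  motion=[
    [[-0.04,-0.05,0.2],[0.0013,-0.0014,0],-1],
    [[0,0,0.3],[0,0,0],-1],
    [[0,0,0.3],[0,0,0],-1],
    [[0,0,0.25],[0,0,0],-1],
    [[0,0,0.1],[0,0,0],-1],
    [[0,0,0],[0,0,0],-1],
  ],
)

```text
time_s: 16.72
position: [0.4852, -0.2788, 0.035]
tool_rot: [[1.0, -0.0, -0.0], [-0.0, -1.0, -0.0], [-0.0, 0.0, -1.0]]
ft_force: [-1.9, 0.4, 7.3]
grip_width: 0.0496
```

```bash
python3 -c "
from h import *
go(.4853,-.2789,.0352,0)"
```

```text
t 16.72 pos [ 0.4852 -0.2788  0.035 ] yaw -0.0 tilt 0.01 grip 0.0496 F [-1.9  0.4  7.3]
tool rows-units [ 0.01  0.01 -0.01] rotvec units [ 0.0001  0.     -0.    ] q6 48.0
```

move_arm(
  motion=[
    [[0,0,0],[0,0,0],0.2],
    [[0,0,0],[0,0,0],1],
    [[0,0,0],[0,0,0],1],
    [[0,0,0],[0,0,0],1],
    [[0,0,-0.3],[0,0,0],1],
    [[0,0,-0.8],[0,0,0],1],
    [[0,0,-0.9],[0,0,0],1],
    [[0,0,-0.9],[0,0,0],1],
    [[0,0,-0.9],[0,0,0],1],
    [[0,0,-0.9],[0,0,0],1],
    [[0,0,-0.5],[0,0,0],1],
    [[0,0,0],[0,0,0],1],
  ],
)

```text
time_s: 17.72
position: [0.485, -0.2786, 0.1455]
tool_rot: [[1.0, -0.0, -0.0], [-0.0, -1.0, 0.0], [-0.0, -0.0, -1.0]]
ft_force: [0.9, -0.5, 0.0]
grip_width: 0.0855
```

```bash
python3 -c "
from h import *
go(.4668,-.0423,.17,22)
d=cam('wrist'); cv2.imwrite('pics/w7.png',d['img'])
d=cam('side'); crop(d,340,150,440,240,6,'d7.png')"
```

```text
t 17.72 pos [ 0.485  -0.2786  0.1455] yaw -0.0 tilt 0.02 grip 0.0855 F [ 0.9 -0.5  0. ]
tool rows-units [ -0.91 -11.82  -1.22] rotvec units [-1.000e-04  2.000e-04 -1.834e-01] q6 48.0
```

View pics/w7.png

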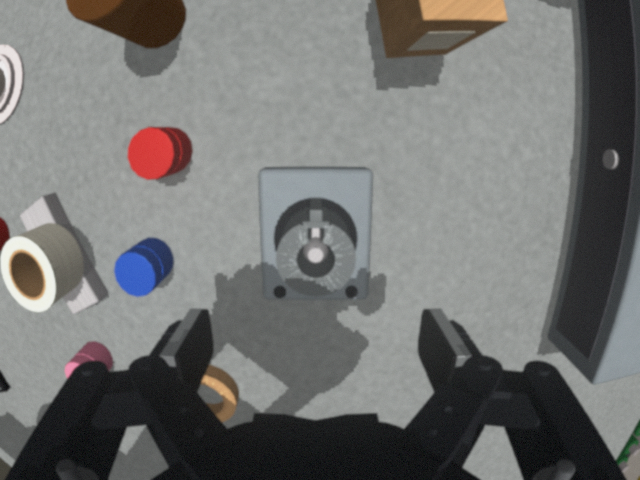

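View pics/d7.png

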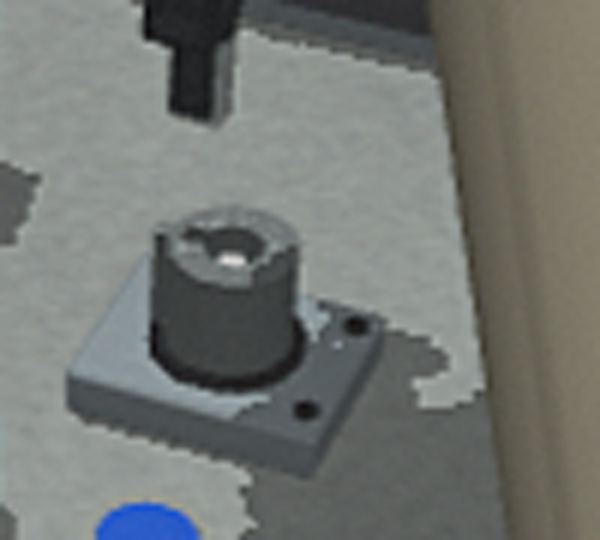

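move_arm(
  motion=[
    [[-0.05,-0.5,-0.3],[0,0,0],1],
    [[-0.08,-0.95,-0.3],[0,0,0],1],
    [[-0.08,-0.95,-0.3],[0,0,0],1],
    [[-0.08,-0.95,-0.2],[0,0,0],1],
    [[-0.08,-0.95,-0.1],[0,0,0],1],
    [[-0.08,-0.95,0],[0,0,0],1],
    [[-0.08,-0.95,0],[0,0,0],1],
    [[-0.08,-0.95,0],[0,0,0],1],
    [[-0.08,-0.95,0],[0,0,0],1],
    [[-0.08,-0.95,0],[0,0,0],1],
    [[-0.08,-0.95,0],[0,0,0],1],
    [[0,-0.8,0],[0,0,0],1],
  ],
)

```text
time_s: 18.82
position: [0.4601, -0.0463, 0.163]
tool_rot: [[1.0, -0.004, -0.02], [-0.004, -1.0, 0.014], [-0.02, -0.014, -1.0]]
ft_force: [-0.4, -0.2, -0.4]
grip_width: 0.0856
```

move_arm(
  motion=[
    [[0,-0.3,0],[0,0,-0.02],1],
    [[0,0,0],[0,0,-0.05],1],
    [[0,0,0],[0,0,-0.05],1],
    [[0,0,0],[0,0,-0.05],1],
    [[0,0,0],[0,0,-0.01],1],
    [[0,0,0],[0,0,0],1],
  ],
)

```text
time_s: 19.32
position: [0.455, -0.0315, 0.1603]
tool_rot: [[0.922, 0.387, -0.03], [0.388, -0.922, 0.018], [-0.02, -0.029, -0.999]]
ft_force: [-0.5, 0.5, 0.4]
grip_width: 0.0854
```

```bash
python3 -c "
from h import *
go(.4668,-.0423,.17,22)"
```

```text
t 19.32 pos [ 0.455  -0.0315  0.1603] yaw 22.82 tilt 2.02 grip 0.0854 F [-0.5  0.5  0.4]
tool rows-units [ 0.32  0.71 -0.51] rotvec units [-0.0136  0.0099  0.0067] q6 47.9
```

move_arm(
  motion=[
    [[0.32,0.7,0],[-0.0136,0.0099,0],1],
    [[0,0,0],[0,0,0],1],
    [[0,0,0],[0,0,0],1],
  ],
)

```text
time_s: 19.57
position: [0.4648, -0.0404, 0.1586]
tool_rot: [[0.923, 0.386, -0.003], [0.386, -0.923, 0.002], [-0.002, -0.003, -1.0]]
ft_force: [-0.9, 0.0, -0.1]
grip_width: 0.0854
```

```bash
python3 -c "
from h import *
go(.4668,-.0423,.17,24.5)
d=cam('wrist'); cv2.imwrite('pics/w8.png',d['img'])
go(.4668,-.0423,.17,24.5)
u,v=proj(d,[.4668,-.0423,.066],True).astype(int); print(u,v); crop(d,u-80,v-60,u+80,v+60,5,'w8c.png'); print(u-80,v-60)"
```

```text
t 19.57 pos [ 0.4648 -0.0404  0.1586] yaw 22.69 tilt 0.2 grip 0.0854 F [-0.9  0.  -0.1]
tool rows-units [ 0.05  0.12 -0.57] rotvec units [-0.0013  0.001  -0.0151] q6 47.7
t 19.62 pos [ 0.4649 -0.0405  0.1587] yaw 22.7 tilt 0.19 grip 0.0852 F [-0.1  0.1  0.2]
tool rows-units [ 0.05  0.12 -0.57] rotvec units [-0.0012  0.001  -0.015 ] q6 47.7
317 247
237 187
```

View pics/w8c.png

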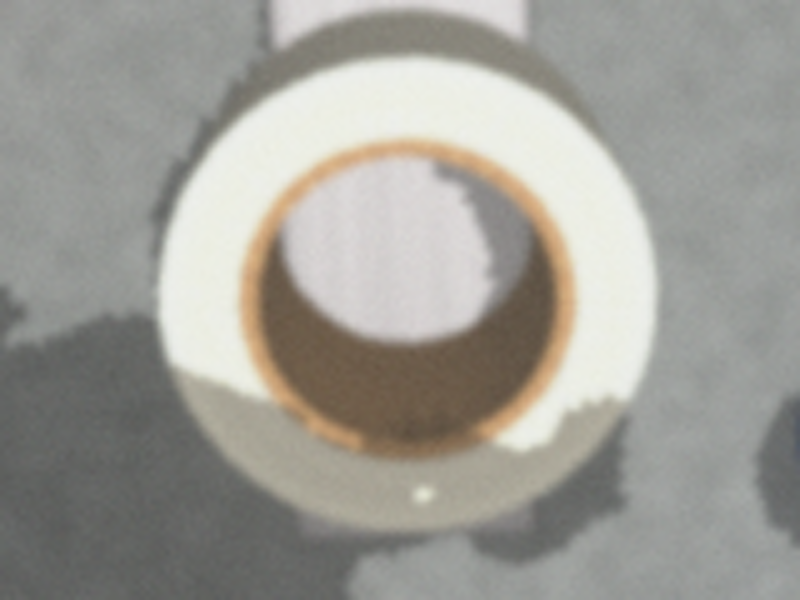

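```bash
python3 -c "
from h import *
d=cam('wrist')
A=lambda a,b,z: onz(d,237+a/5,187+b/5,z,True)[:2]
c,r,e=fitc([A(a,b,.066) for a,b in ((158,295),(657,295),(405,56),(405,530),(225,130),(595,130),(225,455),(600,450))]); print(c,r,e)
c2,r,e=fitc([A(a,b,.066) for a,b in ((240,297),(575,297),(405,140),(405,460),(285,190),(525,190))]); print(c2,r,e)
go(*((c+c2)/2),.034,24.5)"
```

```text
[ 0.46744553 -0.04290277] 0.03335981585810557 0.00022343683199823954
[ 0.46702004 -0.04273241] 0.022260613262671862 0.00013527409003926232
t 19.67 pos [ 0.465  -0.0405  0.1588] yaw 22.71 tilt 0.16 grip 0.0855 F [ 0.4 -1.4  0.2]
tool rows-units [0.07 0.16 6.24] rotvec units [-0.0011  0.0009 -0.0149] q6 47.7
```

move_arm(
  motion=[
    [[0.07,0.16,0.3],[-0.0011,0.0009,-0.0149],1],
    [[0,0,0.8],[0,0,0],1],
    [[0,0,0.9],[0,0,0],1],
    [[0,0,0.9],[0,0,0],1],
    [[0,0,0.9],[0,0,0],1],
    [[0,0,0.7],[0,0,0],1],
    [[0,0,0.5],[0,0,0],1],
    [[0,0,0.2],[0,0,0],1],
    [[0,0,0],[0,0,0],1],
  ],
)

```text
time_s: 20.42
position: [0.4657, -0.0406, 0.0514]
tool_rot: [[0.911, 0.413, -0.002], [0.413, -0.911, 0.002], [-0.001, -0.003, -1.0]]
ft_force: [-0.2, 0.3, 0.2]
grip_width: 0.0856
```

```bash
python3 -c "
from h import *
go(.4672,-.0428,.027,24.5)"
```

```text
t 20.42 pos [ 0.4657 -0.0406  0.0514] yaw 24.4 tilt 0.19 grip 0.0856 F [-0.2  0.3  0.2]
tool rows-units [0.03 0.14 1.22] rotvec units [-0.0015  0.0006 -0.0008] q6 45.9
```

move_arm(
  motion=[
    [[0.03,0.14,0.3],[-0.0015,0.0006,0],1],
    [[0,0,0.5],[0,0,0],1],
    [[0,0,0.3],[0,0,0],1],
    [[0,0,0.15],[0,0,0],1],
    [[0,0,0],[0,0,0],1],
  ],
)

```text
time_s: 20.83
position: [0.4688, -0.0434, 0.0269]
tool_rot: [[0.911, 0.413, 0.004], [0.413, -0.911, -0.002], [0.003, 0.003, -1.0]]
ft_force: [0.3, -0.2, -0.0]
grip_width: 0.0855
```

```bash
python3 -c "
from h import *
go(.4672,-.0428,.027,24.5)"
```

```text
t 20.83 pos [ 0.4688 -0.0434  0.0269] yaw 24.39 tilt 0.25 grip 0.0855 F [ 0.3 -0.2 -0. ]
tool rows-units [-0.06 -0.06 -0.01] rotvec units [ 0.0015 -0.0015 -0.0009] q6 45.9
```

move_arm(
  motion=[
    [[-0.06,-0.06,0],[0.0015,-0.0015,0],0.8],
    [[0,0,0],[0,0,0],-1],
    [[0,0,0],[0,0,0],-1],
    [[0,0,0],[0,0,0],-1],
    [[0,0,0],[0,0,0],-1],
    [[0,0,0],[0,0,0],-1],
  ],
  squeeze=40,
)

```text
time_s: 21.33
position: [0.4676, -0.0429, 0.0284]
tool_rot: [[0.911, 0.413, 0.001], [0.413, -0.911, -0.001], [0.001, 0.001, -1.0]]
ft_force: [0.4, 0.3, -1.3]
grip_width: 0.0654
```

```bash
python3 -c "
from h import *
go(.4672,-.0428,.027,24.5)"
```

```text
t 21.33 pos [ 0.4676 -0.0429  0.0284] yaw 24.39 tilt 0.09 grip 0.0654 F [ 0.4  0.3 -1.3]
tool rows-units [-0.01 -0.01  0.07] rotvec units [ 0.0005 -0.0005 -0.0009] q6 45.9
```

move_arm(
  motion=[
    [[0,0,-0.3],[0,0,0],-1],
    [[0,0,-0.7],[0,0,0],-1],
    [[0,0,-0.9],[0,0,0],-1],
    [[0,0,-0.9],[0,0,0],-1],
    [[0,0,-0.9],[0,0,0],-1],
    [[0,0,-0.9],[0,0,0],-1],
    [[0,0,-0.5],[0,0,0],-1],
    [[0,0,0],[0,0,0],-1],
  ],
)

```text
time_s: 22.0
position: [0.4665, -0.0425, 0.137]
tool_rot: [[0.911, 0.413, -0.001], [0.413, -0.911, 0.0], [-0.001, -0.001, -1.0]]
ft_force: [0.1, 0.1, -1.0]
grip_width: 0.065
```

```bash
python3 -c "
from h import *
go(.4672,-.0428,.15,24.5)
go(.5343,.302,.14,24.5)
d=cam('wrist'); cv2.imwrite('pics/w9.png',d['img'])"
```

```text
t 22.0 pos [ 0.4665 -0.0425  0.137 ] yaw 24.38 tilt 0.05 grip 0.065 F [ 0.1  0.1 -1. ]
tool rows-units [ 0.03  0.03 -0.65] rotvec units [-0.0003  0.0003 -0.001 ] q6 45.9
t 22.0 pos [ 0.4665 -0.0425  0.137 ] yaw 24.38 tilt 0.05 grip 0.065 F [ 0.1  0.1 -1. ]
tool rows-units [ 10.2  -14.29  -0.15] rotvec units [-0.0003  0.0003 -0.001 ] q6 45.9
```

View pics/w9.png

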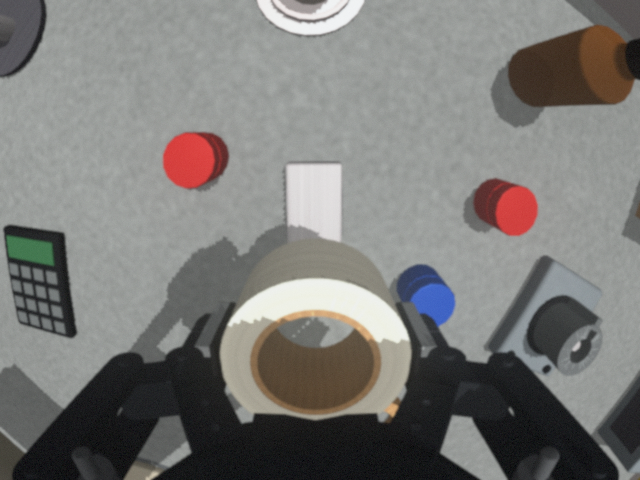

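Roll held level; move to the unwinder (jar, blue/red look-alikes undisturbed).

move_arm(
  motion=[
    [[0.3,-0.42,-0.2],[0,0,0],-1],
    [[0.66,-0.93,-0.2],[0,0,0],-1],
    [[0.66,-0.93,0],[0,0,0],-1],
    [[0.66,-0.93,0],[0,0,0],-1],
    [[0.66,-0.93,0],[0,0,0],-1],
    [[0.66,-0.93,0],[0,0,0],-1],
    [[0.66,-0.93,0],[0,0,0],-1],
    [[0.66,-0.93,0],[0,0,0],-1],
    [[0.66,-0.93,0],[0,0,0],-1],
    [[0.66,-0.93,0],[0,0,0],-1],
    [[0.4,-0.5,0],[0,0,0],-1],
    [[0,0,0],[0,0,0],-1],
  ],
)

```text
time_s: 23.05
position: [0.5071, 0.1995, 0.1361]
tool_rot: [[0.912, 0.41, -0.021], [0.41, -0.912, 0.003], [-0.018, -0.011, -1.0]]
ft_force: [0.1, -0.4, -1.0]
grip_width: 0.0654
```

```bash
python3 -c "
from h import *
go(.5343,.302,.14,24.5)"
```

```text
t 23.05 pos [0.5071 0.1995 0.1361] yaw 24.22 tilt 1.19 grip 0.0654 F [ 0.1 -0.4 -1. ]
tool rows-units [ 3.34 -4.12 -0.21] rotvec units [-0.0052  0.0085 -0.0024] q6 74.5
```

move_arm(
  motion=[
    [[0.4,-0.5,0],[-0.0052,0.0085,0],-1],
    [[0.6,-0.8,0],[0,0,0],-1],
    [[0.6,-0.8,0],[0,0,0],-1],
    [[0.6,-0.8,0],[0,0,0],-1],
    [[0.6,-0.7,0],[0,0,0],-1],
    [[0.3,-0.4,0],[0,0,0],-1],
    [[0,0,0],[0,0,0],-1],
    [[0,0,0],[0,0,0],-1],
  ],
)

```text
time_s: 23.72
position: [0.5269, 0.3012, 0.1297]
tool_rot: [[0.912, 0.41, -0.012], [0.41, -0.912, -0.005], [-0.013, -0.001, -1.0]]
ft_force: [-0.0, 0.5, -1.5]
grip_width: 0.0657
```

```bash
python3 -c "
from h import *
go(.5343,.302,.14,24.5)
d=cam('wrist'); cv2.imwrite('pics/w10.png',d['img'])"
```

```text
t 23.72 pos [0.5269 0.3012 0.1297] yaw 24.22 tilt 0.77 grip 0.0657 F [-0.   0.5 -1.5]
tool rows-units [ 0.35  0.12 -0.52] rotvec units [-0.0003  0.0064 -0.0024] q6 84.4
```

View pics/w10.png

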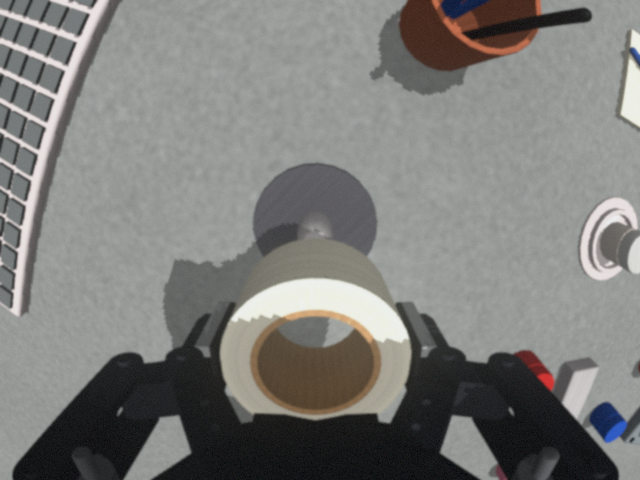

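```bash
python3 -c "
from h import *
d=cam('wrist'); crop(d,240,150,390,260,5,'w10c.png')
p=readout.observe()['position']
g=d['img'].astype(int).mean(2)
m=(g>60)&(g<112)&(np.arange(480)[:,None]<212); c=blob(m,(315,180)); c=c[c[:,1]<208]
cc,r,e=fitc([onz(d,a,b,.01,True) for a,b in c]); print('foot',cc,r,e,c.min(0),c.max(0))
zt=p[2]+.0156+.022
A=lambda a,b,z: onz(d,a,b,z,True)[:2]
print(fitc([A(*q,zt) for q in ((221,350),(412,352),(317,278),(245,305),(391,305))]),p)
print(fitc([A(*q,zt) for q in ((251,363),(382,363),(316,309),(316,414))]))
"
```

```text
foot [0.53533864 0.3045998 ] 0.04464689245014511 0.00011141486729458785 [255 163] [373 207]
(array([0.52813006, 0.29972298]), np.float64(0.03302613857042271), np.float64(0.00016556561797093116)) [0.52696165 0.30070531 0.1299816 ]
(array([0.52791279, 0.29977646]), np.float64(0.022569024022585794), np.float64(7.032846802546098e-05))
```

View pics/w10c.png

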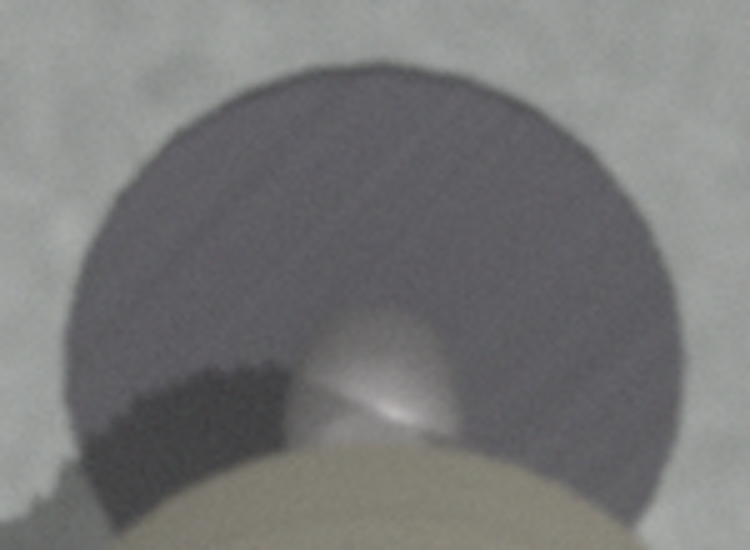

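```bash
python3 -c "
from h import *
go(.534,.3048,.065,24.5)"
```

```text
t 23.82 pos [0.527  0.3007 0.13  ] yaw 24.17 tilt 0.76 grip 0.0653 F [ 0.2 -0.6 -1.3]
tool rows-units [ 0.45 -0.04  3.24] rotvec units [-0.0003  0.0063 -0.0028] q6 84.4
```

move_arm(
  motion=[
    [[0.38,-0.04,0.2],[-0.0003,0.0063,-0.0028],-1],
    [[0,0,0.7],[0,0,0],-1],
    [[0,0,0.9],[0,0,0],-1],
    [[0,0,0.8],[0,0,0],-1],
    [[0,0,0.4],[0,0,0],-1],
    [[0,0,0],[0,0,0],-1],
    [[0,0,0],[0,0,0],-1],
  ],
)

```text
time_s: 24.4
position: [0.5367, 0.3007, 0.0684]
tool_rot: [[0.912, 0.411, 0.007], [0.411, -0.912, 0.002], [0.007, 0.001, -1.0]]
ft_force: [0.3, 0.1, -1.2]
grip_width: 0.0654
```

```bash
python3 -c "
from h import *
go(.534,.3048,.0164,24.5)"
```

```text
t 24.4 pos [0.5367 0.3007 0.0684] yaw 24.27 tilt 0.39 grip 0.0654 F [ 0.3  0.1 -1.2]
tool rows-units [-0.06 -0.25  2.6 ] rotvec units [ 0.0006 -0.0032 -0.0019] q6 84.0
```

move_arm(
  motion=[
    [[-0.06,-0.25,0],[0.0006,-0.0032,-0.0019],-1],
    [[0,0,0.2],[0,0,0],-1],
    [[0,0,0.5],[0,0,0],-1],
    [[0,0,0.5],[0,0,0],-1],
    [[0,0,0.5],[0,0,0],-1],
    [[0,0,0.3],[0,0,0],-1],
    [[0,0,0],[0,0,0],-1],
  ],
)

```text
time_s: 24.98
position: [0.5347, 0.3055, 0.0271]
tool_rot: [[0.91, 0.415, 0.004], [0.415, -0.91, 0.002], [0.004, 0.0, -1.0]]
ft_force: [-0.3, 0.3, -1.9]
grip_width: 0.0657
```

```bash
python3 -c "
from h import *
go(.534,.3048,.0164,24.5)"
```

```text
t 24.98 pos [0.5347 0.3055 0.0271] yaw 24.52 tilt 0.25 grip 0.0657 F [-0.3  0.3 -1.9]
tool rows-units [-0.05  0.02  0.53] rotvec units [ 0.0002 -0.0021  0.0002] q6 84.2
```

move_arm(
  motion=[
    [[-0.04,0,0.2],[0,-0.002,0],-1],
    [[0,0,0.2],[0,0,0],-1],
    [[0,0,0.12],[0,0,0],-1],
    [[0,0,0.06],[0,0,0],-1],
    [[0,0,0],[0,0,0],-1],
  ],
)

```text
time_s: 25.4
position: [0.5341, 0.3052, 0.0162]
tool_rot: [[0.91, 0.415, 0.001], [0.415, -0.91, -0.0], [0.001, 0.001, -1.0]]
ft_force: [-0.5, 0.2, -1.6]
grip_width: 0.0653
```

```bash
python3 -c "
from h import *
go(.534,.3048,.0164,24.5)"
```

```text
t 25.4 pos [0.5341 0.3052 0.0162] yaw 24.53 tilt 0.06 grip 0.0653 F [-0.5  0.2 -1.6]
tool rows-units [-0.02  0.01 -0.01] rotvec units [ 0.0003 -0.0004  0.0003] q6 84.2
```

Just above or at the foot with no load yet; a further nudge, then release.

move_arm(
  motion=[
    [[0,0,0.1],[0,0,0],-1],
    [[0,0,0.08],[0,0,0],-1],
    [[0,0,0],[0,0,0],-1],
  ],
)

```text
time_s: 25.65
position: [0.5347, 0.3054, 0.0162]
tool_rot: [[0.91, 0.415, 0.004], [0.415, -0.91, 0.001], [0.004, 0.001, -1.0]]
ft_force: [0.2, 0.8, -1.7]
grip_width: 0.0654
```

move_arm(
  motion=[
    [[0,0,0],[0,0,0],0.65],
    [[0,0,0],[0,0,0],1],
    [[0,0,0],[0,0,0],1],
    [[0,0,0],[0,0,0],1],
    [[0,0,-0.3],[0,0,0],1],
    [[0,0,-0.8],[0,0,0],1],
    [[0,0,-0.9],[0,0,0],1],
    [[0,0,-0.9],[0,0,0],1],
    [[0,0,-0.9],[0,0,0],1],
    [[0,0,-0.9],[0,0,0],1],
    [[0,0,-0.9],[0,0,0],1],
    [[0,0,0],[0,0,0],1],
  ],
)

```text
time_s: 26.65
position: [0.5344, 0.3052, 0.1339]
tool_rot: [[0.91, 0.415, 0.003], [0.415, -0.91, 0.0], [0.003, 0.001, -1.0]]
ft_force: [0.4, -0.1, -0.8]
grip_width: 0.0857
```

```bash
python3 -c "
from h import *
go(.4668,-.0423,.17,24.5)
d=cam('wrist'); cv2.imwrite('pics/w11.png',d['img'])
g=d['img'].astype(int).min(2); print(proj(d,[.535,.3045,.054],True))
d=cam('side'); crop(d,180,340,280,440,6,'d11.png')"
```

```text
t 26.65 pos [0.5344 0.3052 0.1339] yaw 24.53 tilt 0.18 grip 0.0857 F [ 0.4 -0.1 -0.8]
tool rows-units [-10.28  14.41  -1.82] rotvec units [ 0.0004 -0.0015  0.0002] q6 84.2
[314.9215306  255.90975513]
```

View pics/w11.png

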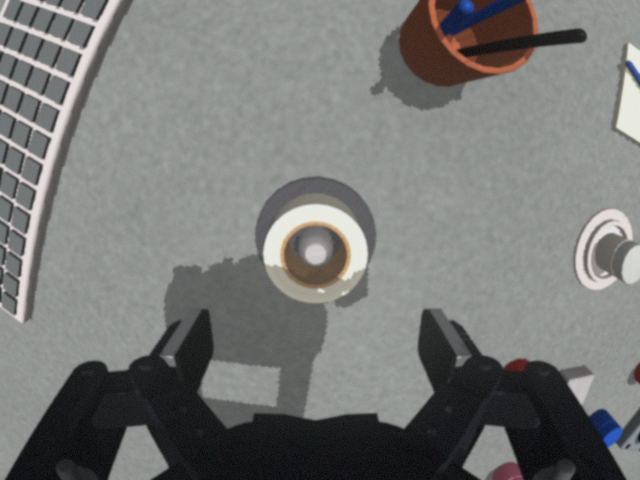

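View pics/d11.png

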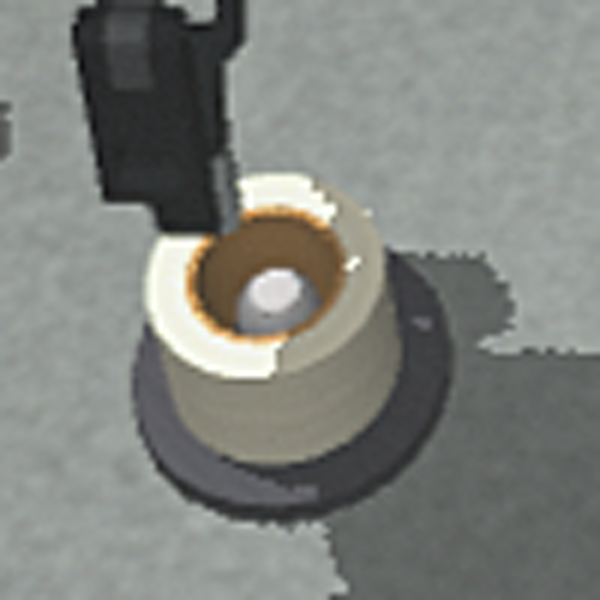

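```bash
python3 -c "
from h import *
d=cam('wrist')
A=lambda a,b,z: onz(d,a,b,z,True)[:2]
print('roll',fitc([A(*q,.054) for q in ((262,252),(368.5,252),(315,203),(315.5,303.5))]))
print('bore',fitc([A(*q,.054) for q in ((281,255),(350,255),(316,222),(316,288))]))
print('foot',fitc([A(*q,.010) for q in ((255,225),(376,225),(316,177),(275,190),(356,190))]))
print('tip',A(316,252,.046))
go(.4668,-.0423,.17,24.5)"
```

```text
roll (array([0.53473258, 0.30428882]), np.float64(0.03322705797236917), np.float64(7.973136404194401e-05))
bore (array([0.53452132, 0.30401892]), np.float64(0.02162359246022384), np.float64(0.00011516819326578798))
foot (array([0.53346426, 0.30349394]), np.float64(0.04569909681086362), np.float64(0.00038603588299772763))
tip [0.53463554 0.30371367]
t 26.8 pos [0.5327 0.3046 0.1294] yaw 24.52 tilt 0.24 grip 0.0854 F [-0.7 -0.5 -0.2]
tool rows-units [-10.2   14.41  -1.98] rotvec units [0.0001 0.002  0.0002] q6 84.2
```

move_arm(
  motion=[
    [[-0.3,0.42,-0.3],[0,0,0],1],
    [[-0.66,0.93,-0.3],[0,0,0],1],
    [[-0.66,0.93,-0.3],[0,0,0],1],
    [[-0.66,0.93,-0.2],[0,0,0],1],
    [[-0.66,0.93,0],[0,0,0],1],
    [[-0.66,0.93,0],[0,0,0],1],
    [[-0.66,0.93,0],[0,0,0],1],
    [[-0.66,0.93,0],[0,0,0],1],
    [[-0.66,0.93,0],[0,0,0],1],
    [[-0.66,0.93,0],[0,0,0],1],
    [[-0.66,0.93,0],[0,0,0],1],
    [[0,0,0],[0,0,0],1],
  ],
)

```text
time_s: 27.8
position: [0.4775, 0.0546, 0.1443]
tool_rot: [[0.909, 0.417, -0.026], [0.417, -0.909, -0.006], [-0.027, -0.006, -1.0]]
ft_force: [0.1, 1.5, -0.4]
grip_width: 0.0853
```

```bash
python3 -c "
from h import *
go(.4668,-.0423,.15,24.5)"
```

```text
t 27.8 pos [0.4775 0.0546 0.1443] yaw 24.65 tilt 1.56 grip 0.0853 F [ 0.1  1.5 -0.4]
tool rows-units [-2.51  4.18 -0.24] rotvec units [-0.0027  0.0127  0.0012] q6 58.2
```

move_arm(
  motion=[
    [[-0.3,0.5,0],[-0.0027,0.0127,0],1],
    [[-0.5,0.85,0],[0,0,0],1],
    [[-0.5,0.85,0],[0,0,0],1],
    [[-0.5,0.85,0],[0,0,0],1],
    [[-0.4,0.7,0],[0,0,0],1],
    [[-0.2,0.35,0],[0,0,0],1],
    [[0,0,0],[0,0,0],1],
    [[0,0,0],[0,0,0],1],
  ],
)

```text
time_s: 28.47
position: [0.4629, -0.0442, 0.1408]
tool_rot: [[0.91, 0.414, -0.009], [0.414, -0.91, 0.004], [-0.006, -0.007, -1.0]]
ft_force: [-0.1, 0.4, 0.3]
grip_width: 0.0851
```

```bash
python3 - <<'E'
from h import *
go(.4668,-.0423,.15,24.5)
d=cam('wrist'); cv2.imwrite('pics/w12.png',d['img']); u,v=proj(d,[.467,-.042,.022],True).astype(int); crop(d,u-80,v-60,u+80,v+60,5,'w12c.png'); print(u,v)
E
```

```text
t 28.47 pos [ 0.4629 -0.0442  0.1408] yaw 24.47 tilt 0.54 grip 0.0851 F [-0.1  0.4  0.3]
tool rows-units [ 0.21 -0.01 -0.46] rotvec units [-0.0034  0.003  -0.0002] q6 45.4
314 231
```

View pics/w12.png

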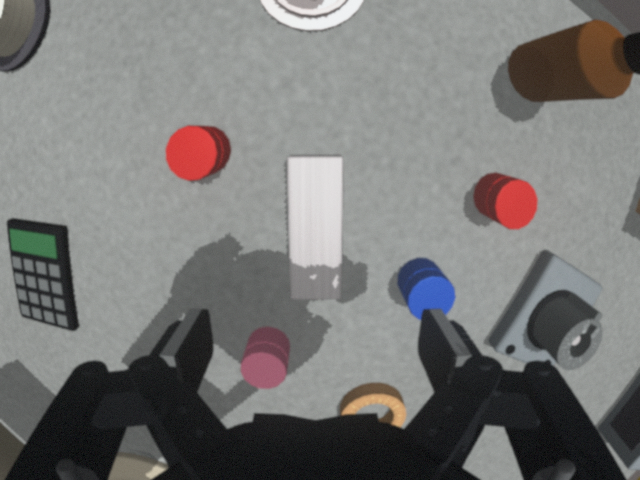

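```bash
python3 - <<'E'
from h import *
d=cam('wrist')
A=lambda a,b,z: onz(d,a,b,z,True)[:2]
P=[A(287.5,157,.022),A(342,157,.022),A(341.5,300,.022),A(290,299.5,.022)]; P=np.array(P)
print(P, "c",P.mean(0)); 
for i,j in ((3,0),(2,1)): v=P[j]-P[i]; print(np.degrees(np.arctan2(v[1],v[0])),np.hypot(*v))
print(np.hypot(*(P[1]-P[0])),np.hypot(*(P[2]-P[3])))
go(*P.mean(0),.04,24.5)
E
```

```text
[[ 0.5085708  -0.00218139]
 [ 0.52436747 -0.03676532]
 [ 0.42577198 -0.08372536]
 [ 0.40940034 -0.04713196]] c [ 0.46702765 -0.04245101]
24.383159597591014 0.10888219824892875
25.4679911409314 0.10920768358775687
0.03802082162743681 0.040088741729170645
t 28.57 pos [ 0.4631 -0.0438  0.1409] yaw 24.54 tilt 0.52 grip 0.0855 F [-0.7 -0.8  0.5]
tool rows-units [0.24 0.06 5.04] rotvec units [-0.0033  0.0029  0.0003] q6 45.4
```

View pics/w12c.png

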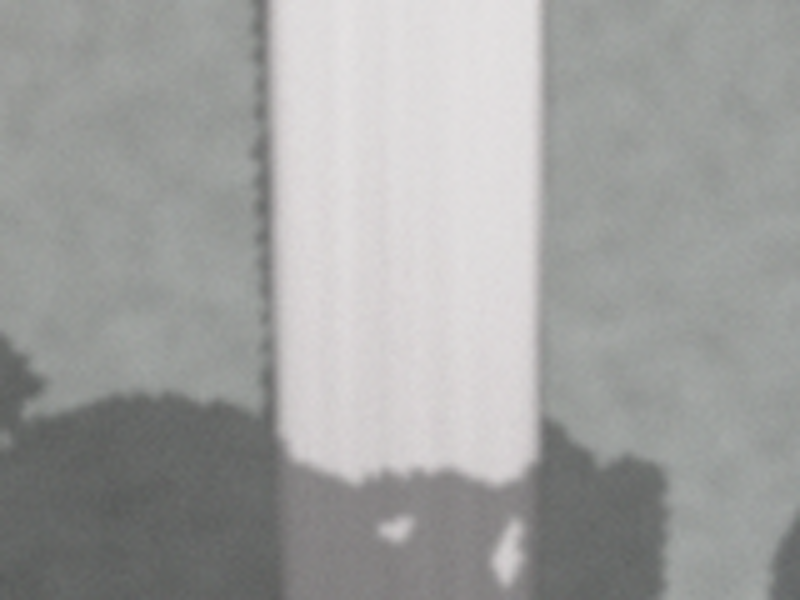

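move_arm(
  motion=[
    [[0.2,0.06,0.3],[-0.0033,0.0029,-0.003],1],
    [[0,0,0.8],[0,0,0],1],
    [[0,0,0.9],[0,0,0],1],
    [[0,0,0.9],[0,0,0],1],
    [[0,0,0.9],[0,0,0],1],
    [[0,0,0.9],[0,0,0],1],
    [[0,0,0.5],[0,0,0],1],
    [[0,0,0],[0,0,0],1],
    [[0,0,0],[0,0,0],1],
  ],
)

```text
time_s: 29.32
position: [0.4701, -0.0362, 0.0305]
tool_rot: [[0.902, 0.432, 0.006], [0.432, -0.902, -0.001], [0.005, 0.004, -1.0]]
ft_force: [-0.3, -0.0, -0.1]
grip_width: 0.0852
```

```bash
python3 -c "
from h import *
go(.467,-.0425,.005,24.8)"
```

```text
t 29.32 pos [ 0.4701 -0.0362  0.0305] yaw 25.6 tilt 0.37 grip 0.0852 F [-0.3 -0.  -0.1]
tool rows-units [-0.28  0.21  1.27] rotvec units [ 0.0018 -0.0025  0.0067] q6 45.5
```

move_arm(
  motion=[
    [[-0.28,0.21,0.2],[0.0018,-0.0025,0.0067],1],
    [[0,0,0.4],[0,0,0],1],
    [[0,0,0.4],[0,0,0],1],
    [[0,0,0.2],[0,0,0],1],
    [[0,0,0],[0,0,0],1],
  ],
)

```text
time_s: 29.73
position: [0.4679, -0.0427, 0.0059]
tool_rot: [[0.908, 0.419, 0.004], [0.419, -0.908, -0.001], [0.003, 0.003, -1.0]]
ft_force: [0.0, -0.2, 0.6]
grip_width: 0.0854
```

```bash
python3 -c "
from h import *
go(.467,-.0425,.005,24.8)"
```

```text
t 29.73 pos [ 0.4679 -0.0427  0.0059] yaw 24.79 tilt 0.23 grip 0.0854 F [ 0.  -0.2  0.6]
tool rows-units [-0.04 -0.03  0.05] rotvec units [ 0.0014 -0.0013 -0.0001] q6 45.5
```

move_arm(
  motion=[
    [[-0.04,-0.03,0.05],[0.0014,-0.0013,0],1],
    [[0,0,0],[0,0,0],0.3],
    [[0,0,0],[0,0,0],-1],
    [[0,0,0],[0,0,0],-1],
    [[0,0,0],[0,0,0],-1],
    [[0,0,0],[0,0,0],-1],
    [[0,0,0],[0,0,0],-1],
    [[0,0,0],[0,0,0],-1],
  ],
  squeeze=80,
)

```text
time_s: 30.4
position: [0.467, -0.0424, 0.0056]
tool_rot: [[0.908, 0.419, 0.0], [0.419, -0.908, 0.0], [0.001, 0.0, -1.0]]
ft_force: [-0.2, 0.2, -0.4]
grip_width: 0.0377
```

```bash
python3 -c "
from h import *
go(.467,-.0425,.005,24.8)"
```

```text
t 30.4 pos [ 0.467  -0.0424  0.0056] yaw 24.79 tilt 0.03 grip 0.0377 F [-0.2  0.2 -0.4]
tool rows-units [-0.    0.    0.03] rotvec units [ 0.     -0.0002 -0.0001] q6 45.5
```

move_arm(
  motion=[
    [[0,0,-0.2],[0,0,0],-1],
    [[0,0,-0.5],[0,0,0],-1],
    [[0,0,-0.8],[0,0,0],-1],
    [[0,0,-0.9],[0,0,0],-1],
    [[0,0,-0.9],[0,0,0],-1],
    [[0,0,-0.9],[0,0,0],-1],
    [[0,0,-0.9],[0,0,0],-1],
    [[0,0,-0.9],[0,0,0],-1],
    [[0,0,-0.5],[0,0,0],-1],
    [[0,0,0],[0,0,0],-1],
  ],
)

```text
time_s: 31.23
position: [0.4622, -0.0406, 0.1382]
tool_rot: [[0.908, 0.419, -0.016], [0.419, -0.908, 0.006], [-0.012, -0.012, -1.0]]
ft_force: [1.1, 0.1, -6.6]
grip_width: 0.0385
```

```bash
python3 -c "
from h import *
go(.5346,.3041,.145,24.8)
d=cam('wrist'); cv2.imwrite('pics/w13.png',d['img'])
d=cam('side'); crop(d,270,140,420,280,4,'d13.png')"
```

```text
t 31.23 pos [ 0.4622 -0.0406  0.1382] yaw 24.79 tilt 0.98 grip 0.0385 F [ 1.1  0.1 -6.6]
tool rows-units [ 10.51 -14.13  -0.29] rotvec units [-0.0059  0.0056 -0.0001] q6 45.5
```

View pics/w13.png

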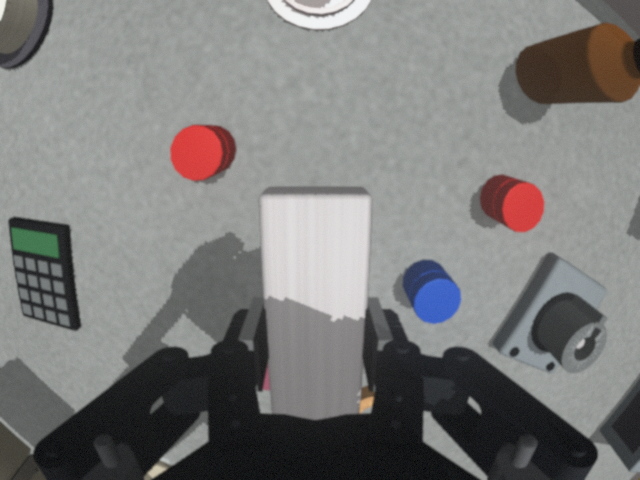

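View pics/d13.png

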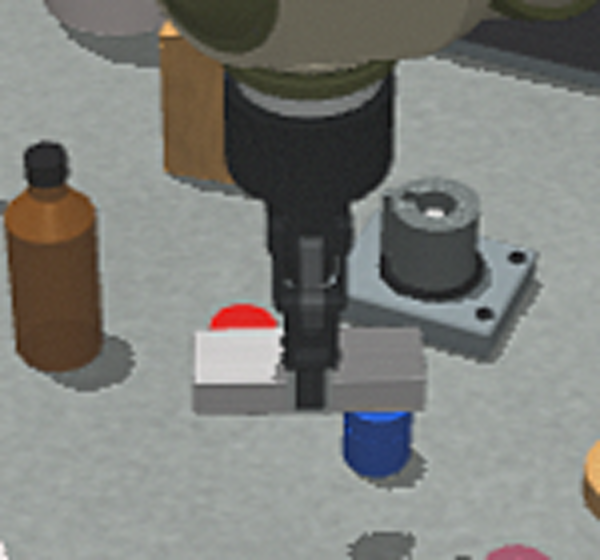

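move_arm(
  motion=[
    [[0.3,-0.42,-0.2],[-0.0059,0.0056,0],-1],
    [[0.68,-0.93,-0.2],[0,0,0],-1],
    [[0.68,-0.93,-0.1],[0,0,0],-1],
    [[0.68,-0.93,0],[0,0,0],-1],
    [[0.68,-0.93,0],[0,0,0],-1],
    [[0.68,-0.93,0],[0,0,0],-1],
    [[0.68,-0.93,0],[0,0,0],-1],
    [[0.68,-0.93,0],[0,0,0],-1],
    [[0.68,-0.93,0],[0,0,0],-1],
    [[0.68,-0.93,0],[0,0,0],-1],
    [[0.4,-0.5,0],[0,0,0],-1],
    [[0,0,0],[0,0,0],-1],
  ],
)

```text
time_s: 32.33
position: [0.5013, 0.2023, 0.1337]
tool_rot: [[0.909, 0.416, -0.024], [0.417, -0.909, 0.003], [-0.021, -0.013, -1.0]]
ft_force: [-0.4, -0.3, -6.8]
grip_width: 0.0384
```

```bash
python3 -c "
from h import *
go(.5346,.3041,.12,24.8)"
```

```text
t 32.33 pos [0.5013 0.2023 0.1337] yaw 24.63 tilt 1.41 grip 0.0384 F [-0.4 -0.3 -6.8]
tool rows-units [ 3.65 -3.93  0.66] rotvec units [-0.0062  0.0099 -0.0015] q6 74.5
```

move_arm(
  motion=[
    [[0.4,-0.45,0],[-0.0062,0.0099,-0.0015],-1],
    [[0.75,-0.8,0],[0,0,0],-1],
    [[0.75,-0.8,0],[0,0,0],-1],
    [[0.75,-0.8,0],[0,0,0],-1],
    [[0.6,-0.6,0],[0,0,0],-1],
    [[0.3,-0.3,0],[0,0.003,0],-1],
    [[0,0,0],[0,0,0],-1],
    [[0,0,0],[0,0,0],-1],
  ],
)

```text
time_s: 33.0
position: [0.5289, 0.3037, 0.1239]
tool_rot: [[0.907, 0.42, -0.01], [0.42, -0.907, -0.003], [-0.01, -0.001, -1.0]]
ft_force: [0.2, -0.9, -6.1]
grip_width: 0.0383
```

```bash
python3 -c "
from h import *
go(.5346,.3041,.085,24.8)
d=cam('wrist'); cv2.imwrite('pics/w14.png',d['img'])"
```

```text
t 33.0 pos [0.5289 0.3037 0.1239] yaw 24.85 tilt 0.59 grip 0.0383 F [ 0.2 -0.9 -6.1]
tool rows-units [0.29 0.1  1.94] rotvec units [-0.0006  0.0048  0.0004] q6 83.9
```

View pics/w14.png

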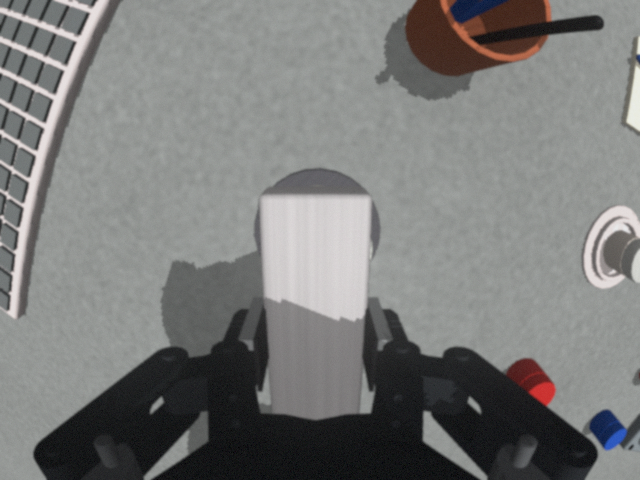

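```bash
python3 -c "
import cv2,numpy as np
a=cv2.imread('pics/w13.png')[170:300,240:390];b=cv2.imread('pics/w14.png')[170:300,240:390]
cv2.imwrite('pics/cmp.png',cv2.resize(np.hstack([a,b]),None,fx=2.6,fy=2.6,interpolation=cv2.INTER_CUBIC))"
```

```text
(no output)
```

View pics/cmp.png

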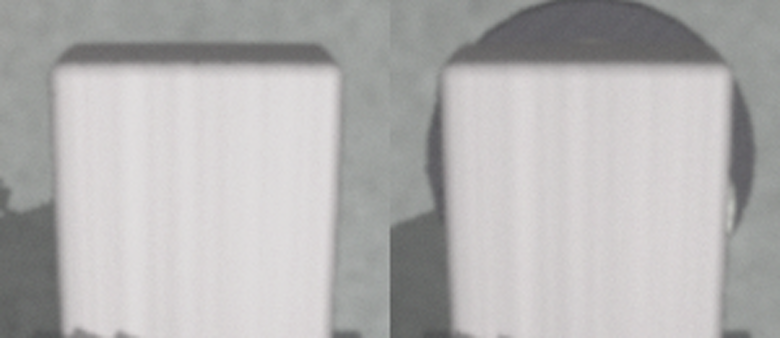

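```bash
python3 -c "
from h import *
d=cam('wrist'); s=readout.observe(); p=s['position'];R=s['tool_rot']
for y in (-.02,.02): print(proj(d,p+R@np.array([.055,y,-.0164]),True))
go(.5346,.3041,.07,24.8)"
```

```text
[255.00810219 194.78983115]
[371.22474894 194.85243832]
t 33.1 pos [0.529  0.3033 0.1243] yaw 24.8 tilt 0.57 grip 0.0383 F [-0.3  1.7 -6. ]
tool rows-units [0.3  0.08 2.71] rotvec units [-0.0007  0.0047  0.    ] q6 83.9
```

move_arm(
  motion=[
    [[0.24,0.08,0.2],[-0.0007,0.0047,0],-1],
    [[0,0,0.7],[0,0,0],-1],
    [[0,0,0.8],[0,0,0],-1],
    [[0,0,0.5],[0,0,0],-1],
    [[0,0,0.2],[0,0,0],-1],
    [[0,0,0],[0,0,0],-1],
    [[0,0,0],[0,0,0],-1],
  ],
)

```text
time_s: 33.68
position: [0.536, 0.2993, 0.0751]
tool_rot: [[0.91, 0.415, 0.004], [0.415, -0.91, 0.0], [0.004, 0.002, -1.0]]
ft_force: [0.3, 0.1, -5.9]
grip_width: 0.0384
```

```bash
python3 -c "
from h import *
go(.5346,.3041,.0596,24.8)"
```

```text
t 33.68 pos [0.536  0.2993 0.0751] yaw 24.5 tilt 0.26 grip 0.0384 F [ 0.3  0.1 -5.9]
tool rows-units [ 0.03 -0.25  0.77] rotvec units [ 0.0008 -0.002  -0.0025] q6 83.7
```

move_arm(
  motion=[
    [[0.03,-0.25,0.1],[0.0008,-0.002,0],-1],
    [[0,0,0.2],[0,0,0],-1],
    [[0,0,0.2],[0,0,0],-1],
    [[0,0,0.12],[0,0,0],-1],
    [[0,0,0.08],[0,0,0],-1],
    [[0,0,0],[0,0,0],-1],
  ],
)

```text
time_s: 34.18
position: [0.5354, 0.3051, 0.0619]
tool_rot: [[0.91, 0.415, 0.004], [0.415, -0.91, 0.001], [0.004, 0.0, -1.0]]
ft_force: [-0.4, 0.6, -6.4]
grip_width: 0.0384
```

```bash
python3 -c "
from h import *
go(.5346,.3041,.0596,24.8)"
```

```text
t 34.18 pos [0.5354 0.3051 0.0619] yaw 24.52 tilt 0.22 grip 0.0384 F [-0.4  0.6 -6.4]
tool rows-units [-0.06  0.03  0.12] rotvec units [ 0.0002 -0.0018 -0.0024] q6 84.2
```

move_arm(
  motion=[
    [[-0.05,0.03,0.1],[0,-0.0018,0],-1],
    [[0,0,0.1],[0,0,0],-1],
    [[0,0,0.05],[0,0,0],-1],
    [[0,0,0],[0,0,0],-1],
  ],
)

```text
time_s: 34.52
position: [0.5349, 0.3042, 0.0599]
tool_rot: [[0.91, 0.415, 0.002], [0.415, -0.91, 0.0], [0.002, 0.001, -1.0]]
ft_force: [-0.3, -0.6, -5.3]
grip_width: 0.0381
```

```bash
python3 -c "
from h import *
go(.5346,.3041,.0596,24.8)"
```

```text
t 34.52 pos [0.5349 0.3042 0.0599] yaw 24.53 tilt 0.12 grip 0.0381 F [-0.3 -0.6 -5.3]
tool rows-units [-0.01 -0.    0.02] rotvec units [ 0.0003 -0.001  -0.0022] q6 84.1
```

move_arm(
  motion=[
    [[0,0,0.1],[0,0,0],-1],
    [[0,0,0.1],[0,0,0],-1],
    [[0,0,0],[0,0,0],-1],
  ],
)

```text
time_s: 34.77
position: [0.5352, 0.3042, 0.0602]
tool_rot: [[0.91, 0.415, 0.005], [0.415, -0.91, 0.001], [0.005, 0.001, -1.0]]
ft_force: [0.2, 0.3, -6.4]
grip_width: 0.0381
```

move_arm(
  motion=[
    [[0,0,0.15],[0,-0.002,0],-1],
    [[0,0,0.15],[0,0,0],-1],
    [[0,0,0.1],[0,0,0],-1],
    [[0,0,0],[0,0,0],-1],
  ],
)

```text
time_s: 35.1
position: [0.5356, 0.3044, 0.0601]
tool_rot: [[0.91, 0.416, 0.006], [0.416, -0.91, 0.001], [0.006, 0.002, -1.0]]
ft_force: [0.4, 0.2, -6.4]
grip_width: 0.0379
```

move_arm(
  motion=[
    [[0,0,0],[0,0,0],0.1],
    [[0,0,0],[0,0,0],0.4],
    [[0,0,0],[0,0,0],1],
    [[0,0,0],[0,0,0],1],
    [[0,0,0],[0,0,0],1],
    [[0,0,0],[0,0,0],1],
    [[0,0,-0.3],[0,0,0],1],
    [[0,0,-0.7],[0,0,0],1],
    [[0,0,-0.9],[0,0,0],1],
    [[0,0,-0.9],[0,0,0],1],
    [[0,0,-0.9],[0,0,0],1],
    [[0,0,-0.5],[0,0,0],1],
  ],
)

```text
time_s: 36.1
position: [0.5359, 0.3043, 0.1464]
tool_rot: [[0.91, 0.415, 0.005], [0.415, -0.91, 0.0], [0.005, 0.002, -1.0]]
ft_force: [-0.2, -0.1, 1.0]
grip_width: 0.0854
```

```bash
python3 -c "
from h import *
go(.5346,.3041,.15,24.8)
d=cam('wrist'); cv2.imwrite('pics/w15.png',d['img'])
d=cam('side'); cv2.imwrite('pics/d15.png',d['img'])
d=cam('scene'); cv2.imwrite('pics/s15.png',d['img'])"
```

```text
t 36.1 pos [0.5359 0.3043 0.1464] yaw 24.53 tilt 0.31 grip 0.0854 F [-0.2 -0.1  1. ]
tool rows-units [-0.06 -0.02 -0.18] rotvec units [ 0.001  -0.0024 -0.0022] q6 84.1
```

View pics/w15.png

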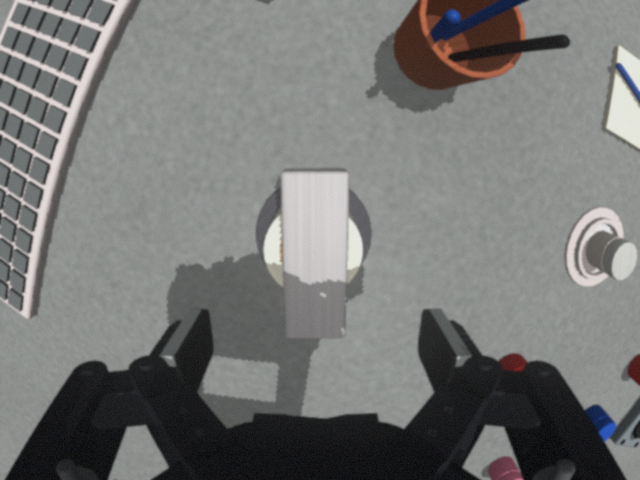

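View pics/d15.png

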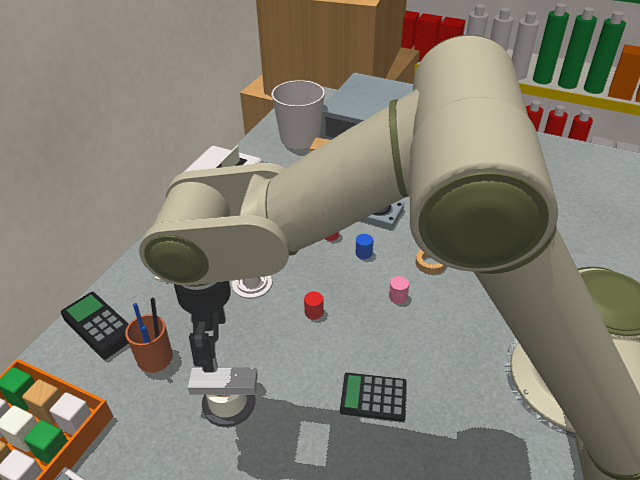

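View pics/s15.png

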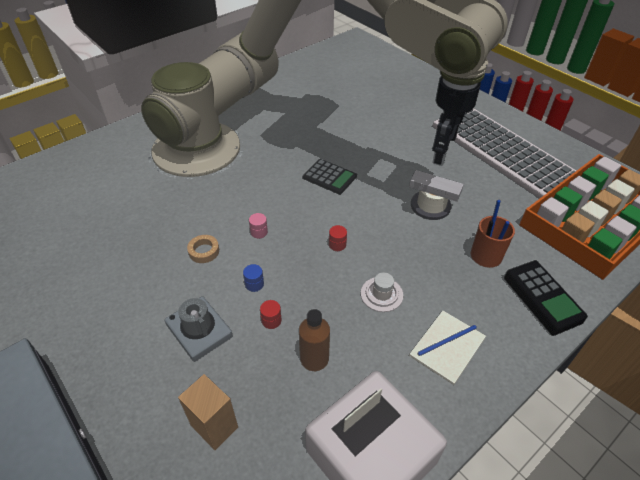

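```bash
python3 - <<'E'
from h import *
d=cam('wrist'); A=lambda a,b,z: onz(d,a,b,z,True)[:2]
P=np.array([A(281.5,172,.076),A(348.5,172,.076),A(345.5,337.5,.076),A(286,337.5,.076)]); print("weight c",P.mean(0),[np.hypot(*(P[i]-P[i-1])).round(4) for i in range(4)])
print("roll (bore earlier) .5346 .3041")
d=cam('scene'); g=d['img'].astype(int).mean(2)
c=blob(g>145,(383,280)); print(c.min(0),c.max(0)); 
c=cv2.convexHull(np.array([q for q in c]))[:,0]; print("jar lid",fitc([onz(d,a,b,.048) for a,b in c]))
crop(d,350,250,420,320,8,'s16.png')
E
```

```text
weight c [0.53691427 0.30338743] [np.float64(0.1071), np.float64(0.0381), np.float64(0.1072), np.float64(0.0392)]
roll (bore earlier) .5346 .3041
[361 272] [403 311]
jar lid (array([0.65980349, 0.01712494]), np.float64(0.041661052003866), np.float64(0.0024817649897689188))
```

View pics/s16.png

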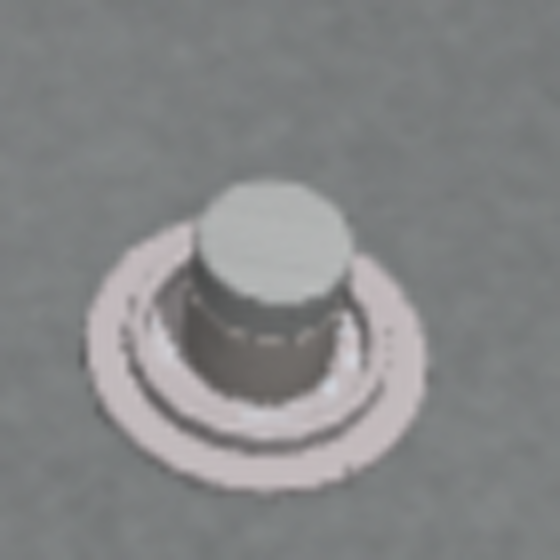

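```bash
python3 - <<'E'
from h import *
d=cam('scene'); print(onz(d,350+274/8-.4,250+241/8-.4,.048), "nest scene .6414 .0414")
print(job.close_job())
E
```

```text
[0.64314354 0.0394284  0.048     ] nest scene .6414 .0414
the job is handed in; nothing more can be done
None
```

I took the stack apart and set up all four parts, then handed the job in at about 36 s of the 134 s allowed. The gripper was open and clear of everything when I did.

My last checks before handing in:

| Part | Where it is | Check |
|---|---|---|
| Cream jar | Upright in its nest | About 2.6 mm off centre in the scene camera (limit 10 mm) |
| Take-up core | Home on the keyed shaft | Firm stop at the expected height, with the key seated in the keyway; not measured again after release, but it looks home in the pictures |
| Label roll | Down on the unwinder foot | About 1 mm off the spindle axis in the wrist camera |
| Brake weight | Flat on the roll | About 2.4 mm off the roll's axis (limit 16 mm) |

The amber bottle, pen pot, carton and coloured look-alikes stand where they were in the final pictures, judged by eye.

Checks that failed or disagreed:
- **Set-down force:** the wrist force did not show contact when I set down the roll and the weight, and not clearly for the jar. I judged them seated because the tool stopped within about 0.5 mm of the expected height, and the pictures agreed.
- **Camera positions:** the fixed cameras and the wrist camera disagreed by up to 4 mm on the fixture positions, and up to 6 mm on the unwinder. I used the close wrist views for the core and roll, and an average of all three for the jar.
- **Jar lid fit:** the final automatic fit of the jar lid failed because it merged with the white dish, so I read that position from the picture by hand.

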